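Switch off the drying cabinet and take out the dried beaker

TASK

The small beaker in the bench drying cabinet is dry. First turn the heat knob on the cabinet's roof down until its pointer stands at the zero mark, then open the door by its pull, take the beaker out, keeping it upright, and stand it on the heat-proof mat. Then shut the door fully, leaving the knob at zero, the petri dish inside where it is and the other things on the bench undisturbed.

Things in the scene. Friction and masses are not known exactly. Their poses are not given: they have to be found in the camera images.
- cabinet: Grey drying cabinet fixed on the bench: carcass 160 deep (x), 160 wide (y), roof 206 high. Origin under the carcass centre; front faces its -x, hinges at front left (+y). Chamber: ceiling 186 high, side walls y = +-68, open front x = -80, back wall x = 68; its shelf plate (130 wide, top 22 high) juts out to x = -125. On the roof: 10 high plinth with knob at front left, 24 high vent at back right.
- heat_knob (a joint): Heat knob on the roof, vertical axis: bar grip 36 long, 14 wide, 24 high (top 247 above the bench) on a 43 skirt, white pointer line on one end. Angle in rad: 0 with the pointer at the zero mark (the long thick mark, towards the cabinet's front, -x); grows clockwise seen from above; turn anticlockwise to lower it. Stops at -0.3 and 4.9, marks 27 deg apart; friction 0.04 N m holds it.
- knob_grip (a point): Point on the knob's axis at mid-height of the bar grip, 237 above the bench. At joint value 0 the bar lies along the cabinet's x; the point's x axis turns with the bar, the pointer at its -x end.
- cab_door (a joint): Cabinet door, a pan 160 wide, 190 high, 62 deep with a window, closing over the jutting shelf (outer face at cabinet x = -142), on a vertical hinge at the cabinet's front left. Angle in rad: 0 shut, grows as the free right edge swings out towards the robot and to the left (clockwise from above), stop at 1.9. No latch; stays where left (friction 0.12 N m, 0.8 kg).
- door_handle (a point): Grip point on the door's pull: vertical steel bar, 10 diameter, from 100 to 195 above the bench, near the door's free edge, its centre 36 off the outer face. The point is on the bar's centre line 172 above the bench, 168 from the hinge axis. Stand-offs to the door at heights 112 and 142: above 147 the bar is free on all sides and can be pinched from above.
- door_hinge (a point): Point on the door's vertical hinge axis, at the same height as the grip point.
- beaker: Small empty glass beaker standing on the jutting front part of the shelf, its rear edge just under the roof: body about 44 in diameter, rim 48 with a spout at its -y (54 over the spout), 60 high, 1.5 to 3 wall, 0.04 kg. Origin at the underside, about 3 from the centre of the base (which lies towards its +y); z up.
- dish: Covered glass petri dish, 65 diameter, 16 high, loose on the shelf plate behind the beaker; it stays there. Origin under its centre.
- mat: Heat-proof mat lying fixed on the bench in front of the instruments: plain grey square plate 120 x 120 x 6. Origin at the centre of its underside, its x and y along the sides; its top is 6 above the bench.
- big_beaker: Bystander: larger empty beaker, 56 x 62 x 70 high, loose on the bench at the left. Origin under its centre.
- cuvette_box: Bystander: flat dark box with a clear lid, 68 x 90 x 28, loose on the bench at the right. Origin under its centre.

How it is judged:
By the outcome, as a careful person would: the job done as asked, in the order asked, and still so for the second after the job is handed in, with the robot touching nothing.
It also fails if it takes over 72 s, if anything falls off the work surface, if the arm or the gripper's body presses on something with over 40 N, if the wrist force passes 120 N, or if a joint passes its speed limit or range.

ROBOT

A 7-joint arm with a two-finger parallel gripper is mounted at the origin on a cart in front of the work surface, level with it; the furniture and walls round the work are solid. World frame = base frame: x ahead of the robot, y to its left, z up, the work surface at z = 0. Lengths are in mm, angles in rad, forces in N, time in s.
With the tool pointing down it reaches from about 400 to 850 mm from the base axis. Payload 6.9 kg.
Tool frame: the origin (TCP) lies at the very end of the fingers, on their centre line; the grasp point (between the pads) lies 19 mm behind it; z points along the fingers, y is the line along which they close (so a half turn about z gives the same grasp; the last joint's range is limited). The gripper opens to 85 mm and grips with 20 to 120 N. Pads are 22 mm wide; open, the fingers measure 114 mm over their backs; the gripper's body (76 mm by 85 mm) begins 54 mm behind the grasp point. The pads swing forward as they close: fully open they stand 13 mm farther back than shut.
Start: joints at [1.411, 0.507, -0.238, 1.5, 0.126, 1.149, -0.155], TCP at [164.146, -603.048, 231.275] pointing down, gripper open.
Joint ranges: [-3.08, 3.08], [-0.24, 2.05], [-1.43, 1.35], [0, 2.5], [-1.52, 4.66], [0.17, 1.96], [-2.89, 2.89]. Speed limits (rad/s): [2.39, 2.39, 3.14, 3.14, 3.14, 3.14, 3.14].

INTERFACE

Orientations are given as a unit quaternion [w, x, y, z].
In Python, from bench import arm gives the robot as it stands. The module is installed in compiled form; this text tells all that it offers.
- The arm moves only by the tool arm_command, never from a script. Its argument "steps" is a list of rows, each a list of 7 numbers: the shift along the tool's x, y, z in m, then the turn, a rotation vector about the tool's x, y, z in degrees, then the closure in counts, from 0 (fully open) to 255 (shut). A call has 1 to 5 rows; each row shifts and turns the commanded pose from where the row before left it, along the tool's axes as they then stand; what a row does not reach is not made up. A row lasts 1/8 s, in which the tool goes at most 62.5 mm and 10.7 degrees, less where a joint would pass 70% of its speed; a pose out of reach is approached as far as the arm can. A call is refused whole if a number of a shift passes 0.0625 or a number of a turn 10.7, either way. A call with a gripper value outside its range is refused whole. The fingers move at their own pace and stop on an object; the grip force is fixed at half the most. Time passes only in rows, so rows that do not move let the fingers close. It gives the time, the measured TCP pose, the force, the opening and the grip force at its end, in the units of the state.
- arm.get_state(): the state, without advancing time (a new reading comes with each control period).
- arm.grab_frame(name): name is "scene" or "side" or "wrist"; returns a dict with "pixels" (384x512x3 uint8, red, green, blue), "mtx" (3x3 intrinsics, pixels), "world_from_camera" (4x4, takes a point from camera to world coordinates); the wrist camera has in their place "tool_from_camera" (4x4, takes a point from camera to tool coordinates, whose origin is the TCP and whose axes are the flange's). Camera axes: x right, y down, z forward; pixel columns grow to the right and rows downward; lengths in mm; the calibration is good to about 2 mm. A picture is of the moment at which its call begins: read the wrist's pose just before it. There is no depth.
- arm.hand_in(): hands the job in; it is judged then, once.
The state is a dict: "time_s": time; "joint_positions": joint angles; "joint_velocities": joint speeds; "joint_torque": joint torques, N m; "tool_pos": TCP position; "tool_rot": TCP orientation; "force": force on the tool from outside, world axes, zero at the start; "ft_torque": the same for the moment, N m; "grip_width": finger opening in mm; "grip_force": force on a finger pad.
Only numpy, scipy, OpenCV 4.12 (cv2) and the standard library are available. Lean on these libraries where they do the work, as an engineer would, in place of code of your own. Each camera call takes 0.05 s, during which the arm holds its last target. There are 200 camera calls.

## Working session

There is one attempt and no reset: what is moved stays moved. The work goes in short steps, Python scripts to look and compute and a tool call to move; the robot and the scene stay as the last step left them, time stands still between calls to the robot, and variables do not carry over. Pictures are saved under pics/ and viewed, at most 10 in all, crops included, and the job is handed in when it is done.

Besides the shell and the picture viewer there is one more tool, called after ">>>" by a JSON object that holds its "op" and its "data". arm_command: Moves the arm, as the interface text tells. Its arguments: {"type":"object","properties":{"steps":{"type":"array"}},"required":["steps"]}

```bash
mkdir -p pics; python3 - <<'E'
from bench import arm
import cv2,numpy as np
s=arm.get_state();print(s['time_s'],s['tool_pos'],s['tool_rot'],s['grip_width'])
ims=[]
for n in("scene","side"):
    f=arm.grab_frame(n);np.savez(f'{n}0.npz',**f);ims.append(cv2.cvtColor(f['pixels'],cv2.COLOR_RGB2BGR));print(n,f['mtx'].tolist(),f['world_from_camera'].round(3).tolist())
    cv2.imwrite(f'pics/{n}0.png',cv2.resize(ims[-1],(800,600)))
E
```

```text
0.0 [ 163.96305155 -602.59008745  230.4400617 ] [-8.59353266e-04  9.91181259e-01  1.32510198e-01 -1.42827745e-04] 85.44096747351477
scene [[353.25210441941977, 0.0, 250.6494534532573], [0.0, 353.25210441941977, 193.6958258088773], [0.0, 0.0, 1.0]] [[-0.803, -0.261, 0.536, -72.831], [-0.596, 0.352, -0.722, 720.597], [-0.0, -0.899, -0.438, 633.828], [0.0, 0.0, 0.0, 1.0]]
side [[367.85950036909776, 0.0, 256.7566325209957], [0.0, 367.85950036909776, 197.58768360608775], [0.0, 0.0, 1.0]] [[-0.046, -0.817, 0.575, -279.612], [-0.999, 0.032, -0.035, -59.647], [0.01, -0.576, -0.817, 1328.055], [0.0, 0.0, 0.0, 1.0]]
```

View pics/scene0.png

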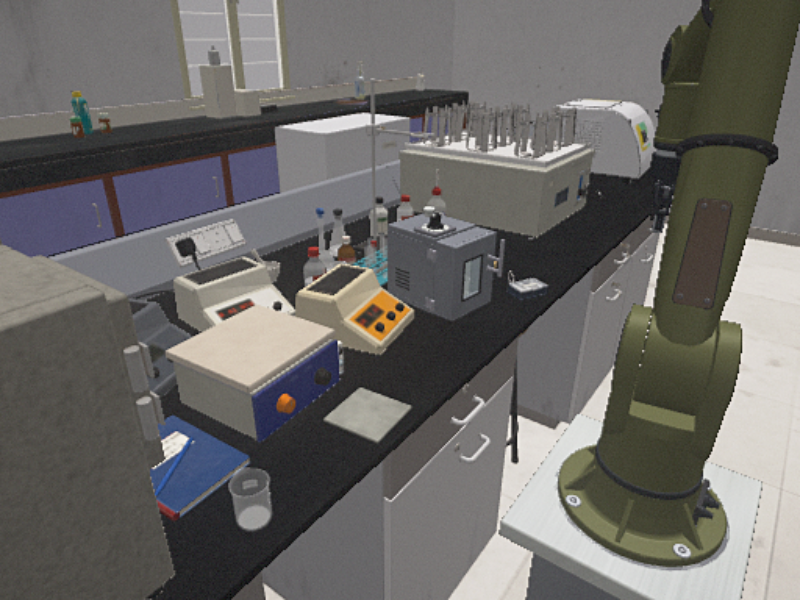

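View pics/side0.png

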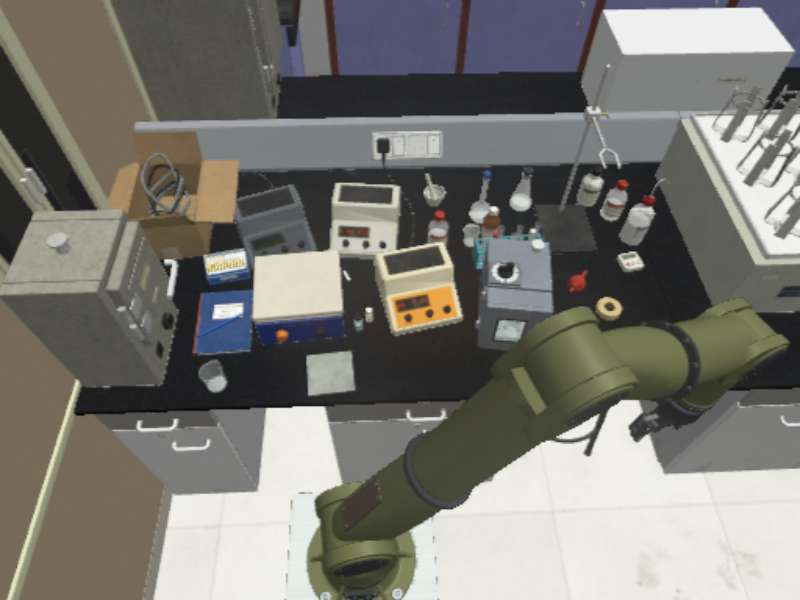

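The scene view shows the closed cabinet at about (440,265), mat (367,413), big beaker (251,498) and cuvette box (527,286). In the side view the knob is at (505,271) and the mat at (330,373). Next is a zoom of the cabinet.

```bash
cat > h.py <<'E'
import numpy as np,cv2
from bench import arm
def load(n): return dict(np.load(n+'.npz'))
def ray(f,uv,W=None):
    W=f['world_from_camera'] if W is None else W
    d=W[:3,:3]@np.linalg.solve(f['mtx'],[uv[0],uv[1],1.]);return W[:3,3],d
def plane(f,uv,z,W=None):
    o,d=ray(f,uv,W);return (o+d*(z-o[2])/d[2]).round(1)
def two(f,a,g,b):
    o,d=ray(f,a);p,e=ray(g,b);t=np.linalg.lstsq(np.c_[d,-e],p-o,rcond=None)[0];A=o+d*t[0];B=p+e*t[1];return ((A+B)/2).round(1),np.linalg.norm(A-B).round(1)
def proj(f,p,W=None):
    W=f['world_from_camera'] if W is None else W
    q=f['mtx']@(W[:3,:3].T@(np.array(p)-W[:3,3]));return (q[:2]/q[2]).round(1)
def Rq(q): 
    from scipy.spatial.transform import Rotation as R
    return R.from_quat([q[1],q[2],q[3],q[0]])
def wrist(name):
    s=arm.get_state();f=arm.grab_frame('wrist');T=np.eye(4);T[:3,:3]=Rq(s['tool_rot']).as_matrix();T[:3,3]=s['tool_pos']
    f=dict(f);f['world_from_camera']=T@f['tool_from_camera'];np.savez(name+'.npz',**f)
    cv2.imwrite(f'pics/{name}.png',cv2.resize(f['pixels'][:,:,::-1],(800,600),interpolation=cv2.INTER_CUBIC));print(s['time_s'],s['tool_pos'].round(1),s['tool_rot']);return f
E
python3 - <<'E'
from h import *
a=load('scene0')['pixels'][125:210,240:360,::-1];b=load('side0')['pixels'][145:230,295:360,::-1]
k=5
im=np.hstack([cv2.resize(a,None,fx=4,fy=5.0,interpolation=2)[:,:], cv2.resize(b,None,fx=4.9,fy=5.0,interpolation=2)])
print(im.shape)
cv2.imwrite('pics/z.png',im)
f=load('side0')
for uv in [(305,354),(353,352),(356,393),(309,396)]: print(plane(f,np.array(uv)/1.5625,6))
print('knob',plane(f,np.array((505,271))/1.5625,247))
E
```

```text
(425, 798, 3)
[513.5 146.2   6. ]
[514.5  18.7   6. ]
[392.7  10.8   6. ]
[389.2 129.9   6. ]
knob [ 582.8 -362.2  247. ]
```

View pics/z.png

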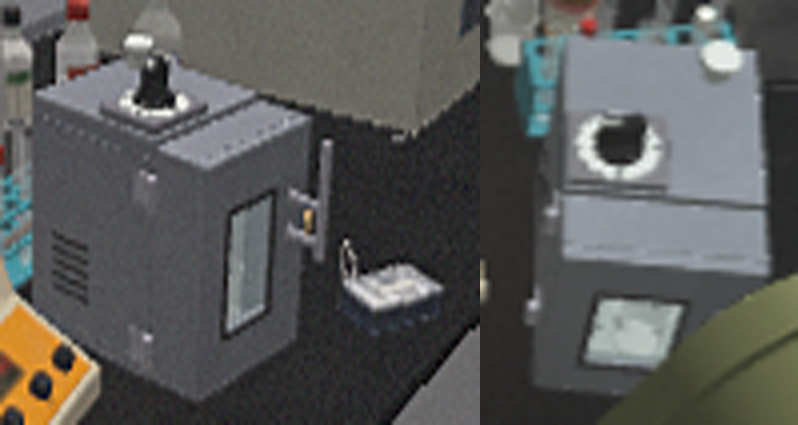

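Left panel: roof front-left door corner (213,170), front-right (310,118), roof back-left (35,92), pull top (328,142), knob top (153,60). Right panel: the knob dial is at (620,145), with no pointer clearly visible.

```bash
python3 - <<'E'
from h import *
f=load('scene0');g=load('side0')
s=lambda x,y:(240+x/4,125+y/5); d=lambda x,y:(295+(x-480)/4.9,145+y/5)
for n,p,z in [('FL',(213,170),206),('FR',(310,118),206),('BL',(35,92),206),('pulltop',(328,142),195),('knob',(153,60),247),('boxbase',(385,300),28)]: print(n,plane(f,s(*p),z))
for n,p,z in [('FL',(563,257),206),('FR',(768,273),206),('BL',(568,40),206),('BR',(755,50),206),('dial',(620,147),220),('joinL',(563,190),206),('joinR',(768,207),206)]: print(n,plane(g,d(*p),z))
E
```

```text
FL [ 496.2 -293.6  206. ]
FR [ 480.  -444.6  206. ]
BL [ 725.  -341.6  206. ]
pulltop [ 455.5 -434.7  195. ]
knob [ 606.3 -367.1  247. ]
boxbase [ 434.2 -554.8   28. ]
FL [ 507.3 -314.7  206. ]
FR [ 486.6 -469.   206. ]
BL [ 723.8 -347.8  206. ]
BR [ 707.1 -502.2  206. ]
dial [ 599.5 -370.4  220. ]
joinL [ 570.2 -323.1  206. ]
joinR [ 547.7 -481.3  206. ]
```

>>> {"op": "arm_command", "data": {"steps": [[0.02, 0, -0.055, 0, 0, 0, 0], [0.045, -0.01, -0.035, 0, 0, 0, 0], [0.055, -0.013, -0.02, 0, 0, 0, 0], [0.055, -0.013, -0.02, 0, 0, 0, 0], [0.055, -0.013, -0.02, 0, 0, 0, 0]]}}

```text
time_s: 0.72
tool_pos: [374.4, -494.3, 381.6]
tool_rot: [-0.0, 0.991, 0.132, -0.0]
force: [0.6, -0.8, 0.4]
grip_width: 85.3
grip_force: 0.0
```

>>> {"op": "arm_command", "data": {"steps": [[0.055, -0.013, 0, 0, 0, 0, 0], [0.055, -0.013, 0, 0, 0, 0, 0], [0.055, -0.013, 0, 0, 0, 0, 0], [0.04, -0.013, 0, 0, 0, 0, 0], [0, 0, 0, 0, 0, 0, 0]]}}

```text
time_s: 1.35
tool_pos: [560.6, -387.3, 379.7]
tool_rot: [-0.002, 0.991, 0.136, 0.0]
force: [0.0, -0.5, 0.1]
grip_width: 85.5
grip_force: 0.0
```

```bash
python3 -c "
from h import *
f=wrist('w1');print(f['tool_from_camera'].round(3).tolist())"
```

```text
1.35 [ 560.6 -387.3  379.7] [-1.77459025e-03  9.90717507e-01  1.35925235e-01  5.62285235e-05]
[[-0.001, -0.954, -0.3, 76.783], [1.0, -0.001, -0.002, 0.744], [0.001, -0.3, 0.954, -143.913], [0.0, 0.0, 0.0, 1.0]]
```

View pics/w1.png

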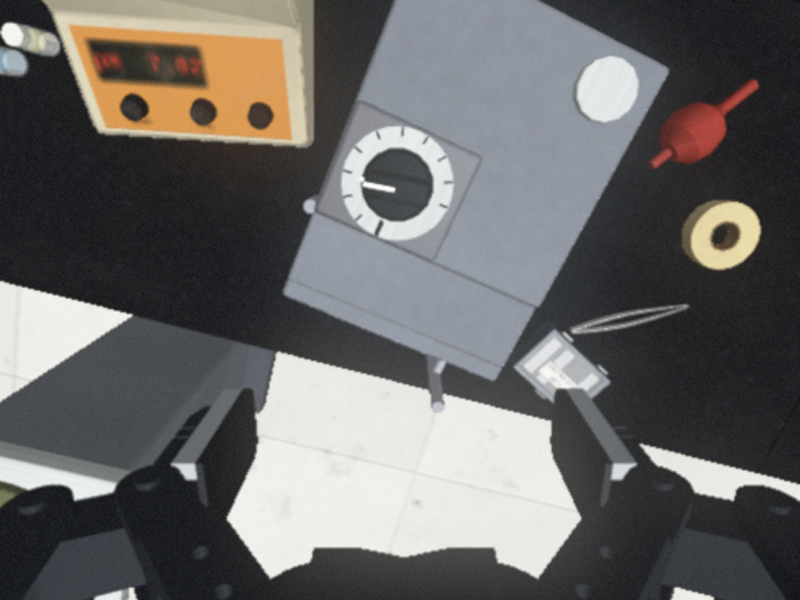

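The wrist view shows the dial centre at (397,183), thick zero mark (378,230), pointer line (395,190)→(362,184), pull top (438,405), roof corners (285,293), (497,380), (667,70).

```bash
python3 - <<'E'
from h import *
f=load('w1');P=lambda x,y,z:plane(f,(x/1.5625,y/1.5625),z)
c=P(397,183,219);m=P(378,230,216);print('dial',c,'mark',m)
a=P(395,190,247);b=P(362,184,247);print('ptr',a,b)
ang=lambda v:np.degrees(np.arctan2(v[1],v[0]))
print('mark ang',ang(m-c),'ptr ang',ang(b-a),'ptr from c',ang(b-c))
print('FL',P(285,293,206),'FR',P(497,380,206),'BR',P(667,70,206),'pull',P(438,405,195),'join',P(315,212,206),P(542,305,206))
for z in (235,247): print(P(397,183,z))
E
```

```text
dial [ 608.7 -369.7  219. ] mark [ 578.3 -366.   216. ]
ptr [ 607.3 -369.5  247. ] [ 605.6 -351.7  247. ]
mark ang 173.0606315377014 ptr ang 95.45552179192012 ptr from c 99.77174735202094
FL [ 519.9 -317.9  206. ] FR [ 497.7 -471.6  206. ] BR [ 710.5 -502.3  206. ] pull [ 462.4 -440.4  195. ] join [ 576.8 -325.3  206. ] [ 557.4 -482.6  206. ]
[ 610.1 -369.6  235. ]
[ 611.1 -369.6  247. ]
```

>>> {"op": "arm_command", "data": {"steps": [[0.0513, -0.004, 0, 0, 0, 0, 100], [0, 0, 0.015, 0, 0, 10, 100], [0, 0, 0.015, 0, 0, 10, 100], [0, 0, 0.015, 0, 0, 10, 100], [0, 0, 0.015, 0, 0, 10, 100]]}}

```text
time_s: 2.02
tool_pos: [604.3, -375.8, 320.8]
tool_rot: [0.0, 0.976, -0.219, -0.0]
force: [-0.5, 0.3, 0.4]
grip_width: 52.2
grip_force: 0.0
```

>>> {"op": "arm_command", "data": {"steps": [[0, 0, 0, 0, 0, 10, 100], [0, 0, 0, 0, 0, 10, 100], [0, 0, 0, 0, 0, 10, 100], [0, 0, 0, 0, 0, 10, 100], [0, 0, 0, 0, 0, 10, 100]]}}

```text
time_s: 2.65
tool_pos: [604.2, -375.7, 321.3]
tool_rot: [0.0, 0.792, -0.61, -0.0]
force: [-0.3, 0.4, 0.7]
grip_width: 51.7
grip_force: 0.0
```

>>> {"op": "arm_command", "data": {"steps": [[0, 0, 0, 0, 0, 9.6, 100], [0, 0, 0, 0, 0, 0, 100]]}}

```text
time_s: 2.9
tool_pos: [604.6, -375.3, 321.3]
tool_rot: [0.001, 0.741, -0.672, -0.0]
force: [-0.1, -0.4, 0.1]
grip_width: 51.5
grip_force: 0.0
```

```bash
python3 - <<'E'
from h import *
f=wrist('w2');s=arm.get_state();print(s['joint_positions'].round(2),s['grip_width'])
# white pointer within dial centre: project expected centre
u=proj(f,[609,-369.7,247]);print('centre px',u, u*1.5625)
E
```

```text
2.9 [ 604.6 -375.3  321.3] [ 5.24393165e-04  7.40624275e-01 -6.71919196e-01 -5.02853558e-05]
[ 0.48  0.61  0.1   1.06 -0.05  1.47 -2.48] 51.917918323462494
centre px [251.6 208. ] [393.125 325.   ]
```

View pics/w2.png

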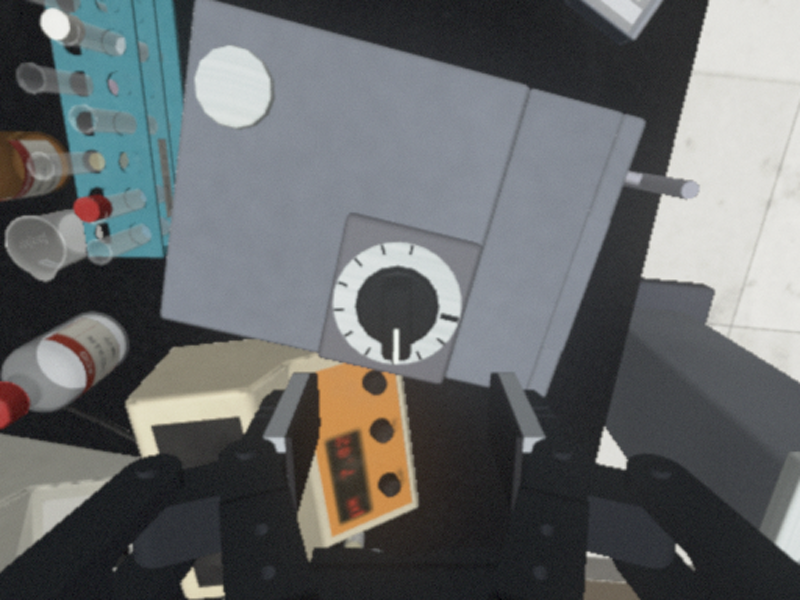

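The bar is now lined up with the tool: pointer (396,330)→(396,363), dial centre (397,303), zero mark (450,318), pull top (690,189).

```bash
python3 - <<'E'
from h import *
f=load('w2');P=lambda x,y,z:plane(f,(x/1.5625,y/1.5625),z)
c=P(397,303,216);m=P(450,318,216);a=P(396,330,247);b=P(396,363,247)
ang=lambda v:np.degrees(np.arctan2(v[1],v[0]))
print(c,m,a,b,ang(m-c),ang(b-a),'skirt',P(397,305,223))
print('pull',P(690,189,195),'FR',P(643,122,206),'BL',P(162,317,206),'BR',P(195,0,206))
E
```

```text
[ 607.6 -370.3  216. ] [ 579.3 -364.7  216. ] [ 607.4 -367.4  247. ] [ 605.9 -350.9  247. ] 168.8069180359942 95.1944289077348 skirt [ 607.6 -371.5  223. ]
pull [ 460.4 -440.6  195. ] FR [ 497.6 -470.   206. ] BL [ 733.5 -346.8  206. ] BR [ 711.6 -501.8  206. ]
```

>>> {"op": "arm_command", "data": {"steps": [[-0.005, -0.004, 0.04, 0, 0, 0, 100], [0, 0, 0.04, 0, 0, 0, 100], [0, 0, 0.013, 0, 0, 0, 100], [0, 0, 0, 0, 0, 0, 255], [0, 0, 0, 0, 0, 0, 255]]}}

```text
time_s: 3.58
tool_pos: [609.2, -369.6, 230.3]
tool_rot: [0.0, 0.741, -0.671, 0.001]
force: [-22.0, -2.4, 11.3]
grip_width: 16.3
grip_force: 12.2
```

>>> {"op": "arm_command", "data": {"steps": [[0, 0, 0, 0, 0, 0, 255], [0, 0, 0, 0, 0, 0, 255]]}}

```text
time_s: 3.82
tool_pos: [607.7, -369.9, 230.5]
tool_rot: [0.001, 0.741, -0.672, 0.0]
force: [-6.5, 1.4, 3.9]
grip_width: 11.8
grip_force: 60.6
```

>>> {"op": "arm_command", "data": {"steps": [[0, 0, 0, 0, 0, -8.5, 255], [0, 0, 0, 0, 0, -8.5, 255], [0, 0, 0, 0, 0, -8.5, 255], [0, 0, 0, 0, 0, -8.5, 255], [0, 0, 0, 0, 0, -8.5, 255]]}}

```text
time_s: 4.45
tool_pos: [607.9, -369.7, 230.5]
tool_rot: [0.001, 0.935, -0.356, -0.0]
force: [-6.2, 0.5, 3.9]
grip_width: 12.4
grip_force: 60.5
```

>>> {"op": "arm_command", "data": {"steps": [[0, 0, 0, 0, 0, -8.5, 255], [0, 0, 0, 0, 0, -8.5, 255], [0, 0, 0, 0, 0, -8.5, 255], [0, 0, 0, 0, 0, -8.5, 255], [0, 0, 0, 0, 0, 0, 255]]}}

```text
time_s: 5.08
tool_pos: [607.9, -369.5, 230.5]
tool_rot: [0.001, 0.998, -0.068, -0.0]
force: [-6.2, 2.1, 4.6]
grip_width: 12.5
grip_force: 60.6
```

>>> {"op": "arm_command", "data": {"steps": [[0, 0, 0, 0, 0, 0, 255], [0, 0, 0, 0, 0, 0, 90], [0, 0, 0, 0, 0, 0, 90], [0, 0, -0.045, 0, 0, 0, 90], [0, 0, -0.045, 0, 0, 0, 90]]}}

```text
time_s: 5.7
tool_pos: [609.4, -368.6, 319.5]
tool_rot: [-0.0, 0.998, -0.069, 0.0]
force: [0.2, -0.6, -0.2]
grip_width: 55.4
grip_force: 0.0
```

>>> {"op": "arm_command", "data": {"steps": [[-0.04, 0, -0.03, 0, 0, 0, 90], [0, 0, 0, 0, 0, 0, 90]]}}

```text
time_s: 5.95
tool_pos: [568.9, -364.2, 353.1]
tool_rot: [0.002, 0.998, -0.07, 0.003]
force: [0.6, -0.2, -0.0]
grip_width: 55.6
grip_force: 0.0
```

```bash
python3 -c "
from h import *
f=wrist('w3')
s=arm.get_state();print(s['joint_positions'].round(2))
print(proj(f,[608,-370,247])*1.5625,proj(f,[608,-370,219])*1.5625)"
```

```text
5.95 [ 568.9 -364.2  353.1] [ 0.00211962  0.99757142 -0.06955462  0.00298748]
[ 0.66  0.54 -0.26  1.12  0.13  1.49 -1.28]
[402.5   218.125] [402.5   210.625]
```

View pics/w3.png

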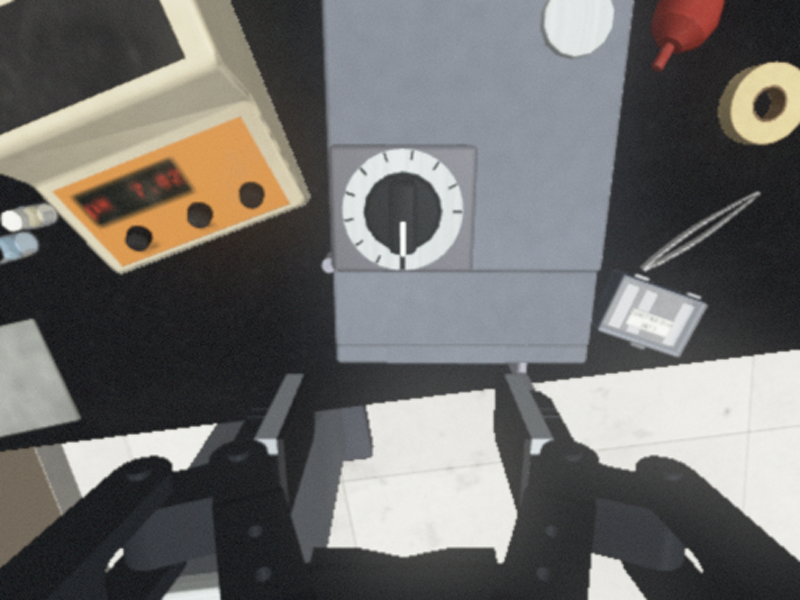

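The pointer (402,225→265) now stands on the thick mark, so the knob is at zero. Next is the pull, at about (461.5,-440.5).

>>> {"op": "arm_command", "data": {"steps": [[-0.032, 0.03, 0, 0, 0, 0, 90], [-0.032, 0.03, 0, 0, 0, 0, 90], [-0.032, 0.03, 0.01, 0, 0, 0, 90], [0, 0, 0.045, 0, 0, 0, 90], [0, 0, 0.045, 0, 0, 0, 90]]}}

```text
time_s: 6.62
tool_pos: [462.2, -439.5, 246.4]
tool_rot: [-0.0, 0.998, -0.069, 0.0]
force: [0.5, 0.3, -0.8]
grip_width: 55.4
grip_force: 0.0
```

```bash
python3 - <<'E'
from h import *
f=wrist('w4');print(proj(f,[461.5,-440.5,195])*1.5625)
E
```

```text
6.625 [ 462.2 -439.5  246.4] [-2.15647341e-04  9.97615339e-01 -6.90185906e-02  1.49194889e-04]
[405.15625 334.0625 ]
```

View pics/w4.png

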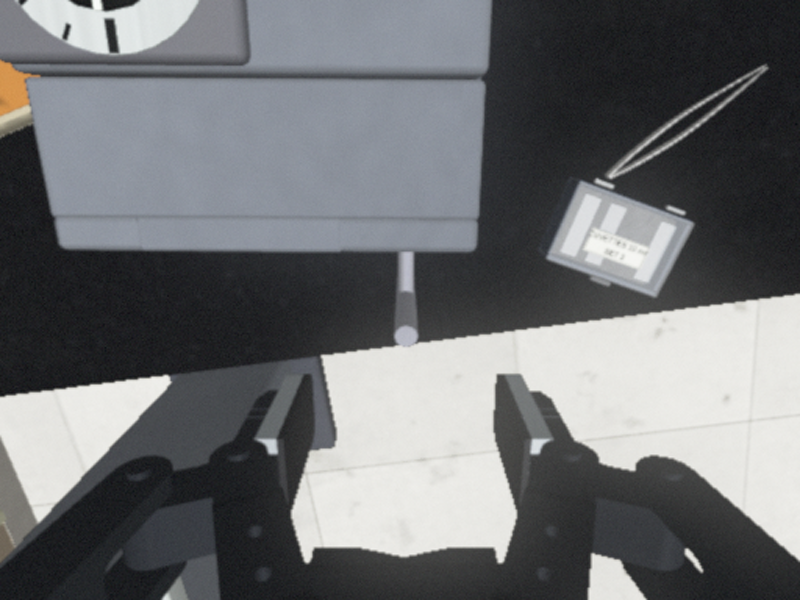

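The pull's top is at (405,335), exactly where predicted. Descending to pinch it.

>>> {"op": "arm_command", "data": {"steps": [[0, 0.001, 0.045, 0, 0, 0, 90], [0, 0, 0.045, 0, 0, 0, 90], [0, 0, 0, 0, 0, 0, 255], [0, 0, 0, 0, 0, 0, 255], [0, 0, 0, 0, 0, 0, 255]]}}

```text
time_s: 7.3
tool_pos: [463.5, -440.5, 160.7]
tool_rot: [0.001, 0.998, -0.068, 0.001]
force: [0.4, 0.8, 2.2]
grip_width: 7.7
grip_force: 58.4
```

>>> {"op": "arm_command", "data": {"steps": [[0, 0, 0, 0, 0, 0, 255]]}}

```text
time_s: 7.42
tool_pos: [463.5, -440.6, 160.6]
tool_rot: [0.001, 0.998, -0.068, 0.002]
force: [1.0, 1.6, 7.0]
grip_width: 8.3
grip_force: 58.9
```

```bash
cat > arc.py <<'E'
# rows for the door arc: python3 arc.py dtheta_deg(total,cw +) n turn_total
import sys;from h import *
H=np.array([578.3,-319.7]);dth,n,turn=float(sys.argv[1]),int(sys.argv[2]),float(sys.argv[3])
s=arm.get_state();p=s['tool_pos'][:2];X=Rq(s['tool_rot']).as_matrix()[:2,0];psi=np.arctan2(X[1],X[0])
v=p-H;a=np.arctan2(v[1],v[0]);r=168.
print('psi',np.degrees(psi),'ang',np.degrees(a),'r',np.hypot(*v),'q7',s['joint_positions'][6].round(2))
q=H+r*np.array([np.cos(a),np.sin(a)])
for i in range(1,n+1):
    t=a-np.radians(dth)*i/n;w=H+r*np.array([np.cos(t),np.sin(t)]);d=w-q;q=w
    c,S=np.cos(psi),np.sin(psi);print([round(float(x),4) for x in((d[0]*c+d[1]*S)/1e3,(d[0]*S-d[1]*c)/1e3)],turn/n,w.round(0));psi-=np.radians(turn/n)
E
python3 arc.py 95 15 70
```

```text
psi -7.852492396366505 ang -133.5316262418403 r 166.7107016159123 q7 -1.12
[-0.0145, -0.0116] 4.666666666666667 [ 450. -428.]
[-0.0141, -0.0121] 4.666666666666667 [ 439. -413.]
[-0.0138, -0.0125] 4.666666666666667 [ 429. -397.]
[-0.0134, -0.0129] 4.666666666666667 [ 422. -380.]
[-0.013, -0.0132] 4.666666666666667 [ 416. -363.]
[-0.0126, -0.0136] 4.666666666666667 [ 412. -344.]
[-0.0122, -0.014] 4.666666666666667 [ 410. -326.]
[-0.0118, -0.0143] 4.666666666666667 [ 411. -307.]
[-0.0114, -0.0147] 4.666666666666667 [ 413. -289.]
[-0.011, -0.015] 4.666666666666667 [ 418. -271.]
[-0.0105, -0.0153] 4.666666666666667 [ 424. -254.]
[-0.0101, -0.0156] 4.666666666666667 [ 432. -237.]
[-0.0096, -0.0159] 4.666666666666667 [ 442. -221.]
[-0.0091, -0.0162] 4.666666666666667 [ 454. -207.]
[-0.0087, -0.0164] 4.666666666666667 [ 467. -194.]
```

>>> {"op": "arm_command", "data": {"steps": [[-0.0145, -0.0116, 0, 0, 0, 4.67, 255], [-0.0141, -0.0121, 0, 0, 0, 4.67, 255], [-0.0138, -0.0125, 0, 0, 0, 4.67, 255], [-0.0134, -0.0129, 0, 0, 0, 4.67, 255], [-0.013, -0.0132, 0, 0, 0, 4.67, 255]]}}

```text
time_s: 8.05
tool_pos: [415.0, -363.0, 160.6]
tool_rot: [0.002, 0.962, -0.271, 0.002]
force: [-0.7, -3.1, 7.8]
grip_width: 8.2
grip_force: 59.4
```

```bash
python3 arc.py 63.3 10 46.7
```

```text
psi -31.48528327032113 ang -165.139298334625 r 168.96476412031816 q7 -1.53
[-0.0127, -0.0135] 4.67 [ 412. -345.]
[-0.0123, -0.0139] 4.67 [ 410. -326.]
[-0.0119, -0.0142] 4.67 [ 411. -308.]
[-0.0115, -0.0146] 4.67 [ 413. -289.]
[-0.011, -0.0149] 4.67 [ 417. -271.]
[-0.0106, -0.0152] 4.67 [ 424. -254.]
[-0.0102, -0.0155] 4.67 [ 432. -237.]
[-0.0097, -0.0158] 4.67 [ 442. -221.]
[-0.0092, -0.0161] 4.67 [ 454. -207.]
[-0.0088, -0.0163] 4.67 [ 467. -194.]
```

Forces are low, so I continue the arc.

>>> {"op": "arm_command", "data": {"steps": [[-0.0127, -0.0135, 0, 0, 0, 4.67, 255], [-0.0123, -0.0139, 0, 0, 0, 4.67, 255], [-0.0119, -0.0142, 0, 0, 0, 4.67, 255], [-0.0115, -0.0146, 0, 0, 0, 4.67, 255], [-0.011, -0.0149, 0, 0, 0, 4.67, 255]]}}

```text
time_s: 8.68
tool_pos: [414.9, -270.5, 160.5]
tool_rot: [0.001, 0.888, -0.461, 0.0]
force: [-6.2, -0.2, 13.8]
grip_width: 8.4
grip_force: 60.2
```

>>> {"op": "arm_command", "data": {"steps": [[-0.0106, -0.0152, 0, 0, 0, 4.67, 255], [-0.0102, -0.0155, 0, 0, 0, 4.67, 255], [-0.0097, -0.0158, 0, 0, 0, 4.67, 255], [-0.0092, -0.0161, 0, 0, 0, 4.67, 255], [-0.0088, -0.0163, 0, 0, 0, 4.67, 255]]}}

```text
time_s: 9.3
tool_pos: [464.9, -191.6, 160.5]
tool_rot: [-0.0, 0.776, -0.63, 0.0]
force: [-4.9, 1.5, 14.7]
grip_width: 8.1
grip_force: 60.2
```

>>> {"op": "arm_command", "data": {"steps": [[0, 0, 0, 0, 0, 0, 255], [0, 0, 0, 0, 0, 0, 110], [0, 0, 0, 0, 0, 0, 110], [0, 0, -0.04, 0, 0, 0, 110], [0, 0, -0.05, 0, 0, 0, 110]]}}

```text
time_s: 9.93
tool_pos: [464.7, -192.3, 248.6]
tool_rot: [0.0, 0.777, -0.629, -0.001]
force: [1.6, -0.5, -0.4]
grip_width: 48.6
grip_force: 0.0
```

```bash
python3 arc.py 1 1 0; python3 - <<'E'
from h import *
f=arm.grab_frame('scene');np.savez('scene1.npz',**f);g=arm.grab_frame('side');np.savez('side1.npz',**g)
a=f['pixels'][115:225,235:365,::-1];b=g['pixels'][140:260,290:400,::-1]
cv2.imwrite('pics/z2.png',np.hstack([cv2.resize(a,(400,340),interpolation=2),cv2.resize(b,(400,340),interpolation=2)]))
E
```

```text
psi -77.94818040960541 ang 131.72424908455488 r 170.63824203449084 q7 -2.56
[-0.0014, -0.0026] 0.0 [ 469. -192.]
```

View pics/z2.png

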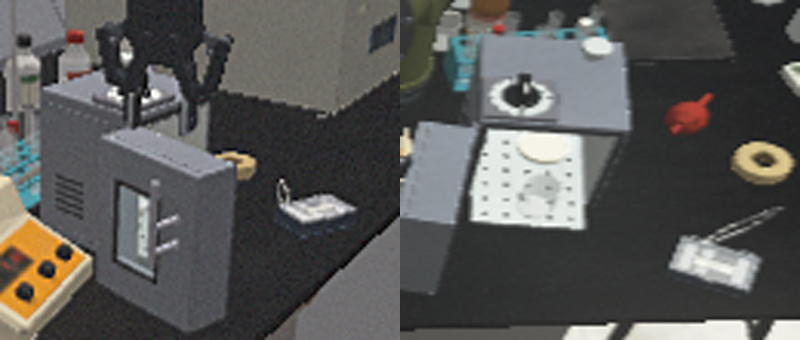

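The crop shows the door fully clear (open about 95°), the knob pointer still at zero, the beaker on the front shelf near right-crop (540,195), and the dish behind it at (545,145).

>>> {"op": "arm_command", "data": {"steps": [[0, 0, -0.04, 0, 0, -10, 60], [0, 0, -0.04, 0, 0, -10, 60], [0, 0, 0, 0, 0, -10, 60], [0, 0, 0, 0, 0, -10, 60], [0, 0, 0, 0, 0, -10, 60]]}}

```text
time_s: 10.65
tool_pos: [465.2, -192.5, 327.9]
tool_rot: [0.0, 0.971, -0.239, -0.0]
force: [-0.6, -0.3, -0.3]
grip_width: 65.2
grip_force: 0.0
```

>>> {"op": "arm_command", "data": {"steps": [[0, 0, 0, 0, 0, -10, 40], [0, 0, 0, 0, 0, -10, 40], [0, 0.055, 0, 0, 0, 0, 40], [0, 0.055, 0, 0, 0, 0, 40], [-0.02, 0.055, 0, 0, 0, 0, 40]]}}

```text
time_s: 11.28
tool_pos: [423.0, -354.5, 327.4]
tool_rot: [-0.0, 0.998, -0.068, -0.0]
force: [0.4, -0.7, 0.4]
grip_width: 71.8
grip_force: 0.0
```

```bash
python3 - <<'E'
from h import *
s=arm.get_state();print(s['tool_pos'].round(1),s['tool_rot'].round(3),s['joint_positions'].round(2))
g=load('side1');k=lambda x,y:(290+(x-400)*110/400,140+y*120/340)
print('base',plane(g,k(538,203),22),'rim',plane(g,k(543,178),82))
x=np.array([.99,-.143]);y=np.array([.143,.99]);O=np.array([645.5,-414.3])
for p in (plane(g,k(538,203),22),plane(g,k(543,178),82)): print((p[:2]-O)@x,(p[:2]-O)@y)
E
```

```text
[ 423.  -354.5  327.4] [-0.     0.998 -0.068 -0.   ] [ 0.7   0.32 -0.07  1.52  0.02  1.29 -1.08]
base [ 554.7 -414.    22. ] rim [ 559.2 -410.2   82. ]
-89.93489999999996 -12.68739999999998
-86.02329999999996 -8.28189999999997
```

>>> {"op": "arm_command", "data": {"steps": [[0.024, 0.019, 0.05, 0, 0, 0, 0], [0.024, 0.019, 0.05, 0, 0, 0, 0], [0, 0, 0, 0, 10, 0, 0], [0, 0, 0, 0, 10, 0, 0], [0, 0, 0, 0, 10, 0, 0]]}}

```text
time_s: 11.9
tool_pos: [464.8, -397.7, 227.8]
tool_rot: [0.019, 0.963, -0.067, 0.26]
force: [1.1, 0.4, 0.0]
grip_width: 85.7
grip_force: 0.0
```

>>> {"op": "arm_command", "data": {"steps": [[0, 0, 0, 0, 10, 0, 0], [0, 0, 0, 0, 10, 0, 0], [0, 0, 0, 0, 0, 0, 0]]}}

```text
time_s: 12.28
tool_pos: [476.6, -391.5, 225.6]
tool_rot: [0.01, 0.933, -0.059, 0.355]
force: [-0.5, 0.1, -0.1]
grip_width: 85.3
grip_force: 0.0
```

```bash
python3 - <<'E'
from h import *
f=wrist('w5');print(arm.get_state()['joint_positions'].round(2))
E
```

```text
12.275 [ 476.6 -391.5  225.6] [ 0.00972043  0.93291258 -0.05882416  0.35513287]
[ 1.45  0.41 -0.7   2.09 -0.9   0.29 -0.02]
```

View pics/w5.png

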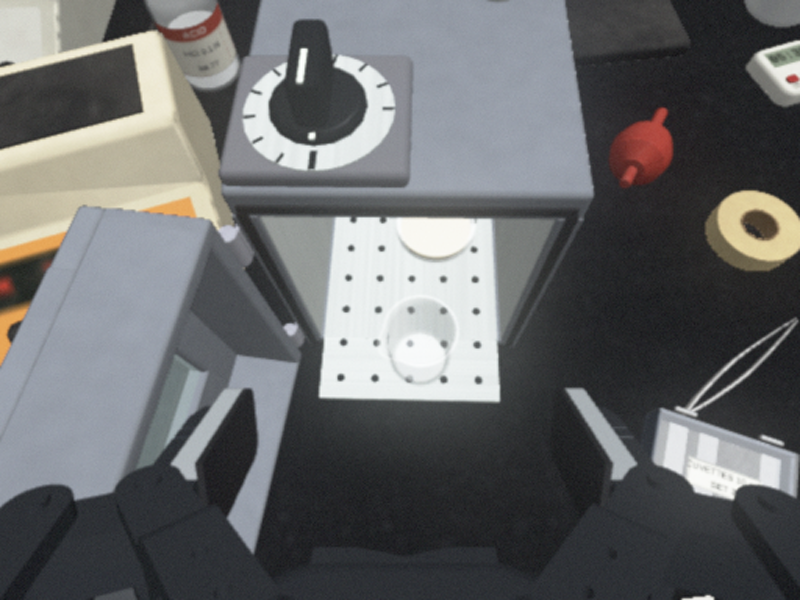

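The beaker is at u 383–460, rim's back edge (422,296), base's front edge (420,382). The shelf front edge is at v≈400, dish at (437,235). The knob pointer is still on the zero mark.

```bash
python3 - <<'E'
from h import *
f=load('w5');P=lambda x,y,z:plane(f,(x/1.5625,y/1.5625),z)
x=np.array([.99,-.143]);y=np.array([.143,.99]);O=np.array([645.5,-414.3])
for n,a in dict(rimback=(422,296,82),basefront=(420,382,22),riml=(384,325,82),rimr=(460,325,82),shelfL=(320,399,22),shelfR=(499,401,22),dish=(437,258,38),bright=(419,350,22),bb=(419,367,24.)).items():
    p=P(*a);print(n,p,((p[:2]-O)@x).round(1),((p[:2]-O)@y).round(1))
E
```

```text
rimback [ 573.7 -412.2   82. ] -71.4 -8.2
basefront [ 532.6 -405.7   22. ] -113.0 -7.6
riml [ 556.7 -385.5   82. ] -92.0 15.8
rimr [ 550.6 -433.4   82. ] -91.2 -32.5
shelfL [ 529.2 -332.6   22. ] -126.8 64.3
shelfR [ 511.9 -459.8   22. ] -125.8 -64.1
dish [ 623.6 -430.9   38. ] -19.3 -19.6
bright [ 556.8 -408.1   22. ] -88.7 -6.5
bb [ 543.2 -406.4   24. ] -102.4 -6.8
```

```bash
cat > go.py <<'E'
# python3 go.py cabx caby z tilt yaw -> total tool-frame shift (m) and turn (deg) ; 'w' first: world xy
import sys;from h import *;from scipy.spatial.transform import Rotation as R
a=sys.argv[1:];w=a[0]=='w';a=[float(v) for v in a[w:]]
p=np.array(a[:3])
if not w:p[:2]=np.array([645.5,-414.3])+p[0]*np.array([.99,-.143])+p[1]*np.array([.143,.99])
s=arm.get_state();Q=Rq(s['tool_rot'])
T=R.from_euler('z',a[4],degrees=True)*R.from_euler('x',180,degrees=True)*R.from_euler('y',a[3],degrees=True)
d=p-s['tool_pos'];print('at',s['tool_pos'].round(1),'to',p.round(1),'shift',(Q.inv().apply(d)/1e3).round(4),'turn',(Q.inv()*T).as_rotvec(degrees=True).round(2))
X=Q.as_matrix();print('z axis',X[:,2].round(3),'yaw from y',np.degrees(np.arctan2(-X[0,1]*-1,-X[1,1])).round(2),s['joint_positions'].round(2),s['force'].round(1))
E
python3 go.py -148 -8 114 42 -8.2;python3 go.py -148 -8 114 50 -8.2
```

```text
at [ 477.6 -391.4  226.3] to [ 497.8 -401.1  114. ] shift [-0.0586  0.0098  0.098 ] turn [-2.01  0.43  0.31]
z axis [ 0.661 -0.06  -0.748] yaw from y -6.63 [ 1.45  0.41 -0.7   2.09 -0.9   0.29 -0.02] [-0.5  0.4  0.3]
at [ 477.6 -391.4  226.3] to [ 497.8 -401.1  114. ] shift [-0.0586  0.0098  0.098 ] turn [-2.03  8.43  0.17]
z axis [ 0.661 -0.06  -0.748] yaw from y -6.63 [ 1.45  0.41 -0.7   2.09 -0.9   0.29 -0.02] [-0.5  0.4  0.3]
```

>>> {"op": "arm_command", "data": {"steps": [[-0.02, 0.0033, 0.033, -1, 0, 0, 45], [-0.02, 0.0033, 0.033, -1, 0, 0, 45], [-0.019, 0.0032, 0.032, 0, 0.4, 0.3, 45], [0, 0, 0, 0, 0, 0, 45]]}}

```text
time_s: 12.82
tool_pos: [499.1, -409.8, 143.4]
tool_rot: [0.011, 0.934, -0.059, 0.351]
force: [-0.4, 0.2, -0.4]
grip_width: 69.8
grip_force: 0.0
```

```bash
python3 go.py -81.3 -8 40 42 -8.2
```

```text
at [ 499.1 -409.8  143.4] to [ 563.9 -410.6   40. ] shift [-0.0196 -0.0047  0.1204] turn [-1.85  0.86  0.21]
z axis [ 0.655 -0.062 -0.753] yaw from y -6.82 [ 1.34  0.57 -0.61  2.12 -1.52  0.18  0.66] [-0.4  0.2 -0.4]
```

```bash
cat > kin.py <<'E'
from h import *;from scipy.optimize import least_squares;from scipy.spatial.transform import Rotation as R
def fk(q,g,L):
    h,a,b,l=L;r=R.identity();p=np.array([0,0,h])
    for i,ax in enumerate('zyzyzyz'):
        r=r*R.from_euler(ax,g[i]*q[i])
        if i==2:p=p+r.apply([0,0,a])
        if i==4:p=p+r.apply([0,0,b])
        if i==6:p=p+r.apply([0,0,l])
    return p,r
D=[([1.411,.507,-.238,1.5,.126,1.149,-.155],[164.1,-603,231.3]),([.48,.61,.1,1.06,-.05,1.47,-2.48],[604.6,-375.3,321.3]),([.66,.54,-.26,1.12,.13,1.49,-1.28],[568.9,-364.2,353.1]),([.7,.32,-.07,1.52,.02,1.29,-1.08],[423,-354.5,327.4]),([1.45,.41,-.7,2.09,-.9,.29,-.02],[477.6,-391.4,226.3]),([1.34,.57,-.61,2.12,-1.52,.18,.66],[499.1,-409.8,143.4])]
def fit():
    best=None
    import itertools
    for g3,g5 in itertools.product((1,-1),(1,-1)):
        g=[-1,1,g3,1,g5,1,-1]
        s=least_squares(lambda L:np.concatenate([fk(q,g,L)[0]-p for q,p in D]),[200,572,386,310])
        if best is None or s.cost<best[0]: best=(s.cost,g,s.x,s.fun.reshape(-1,3).round(0))
    return best
if __name__=='__main__':
    c,g,L,res=fit();print(c,g,L.round(1));print(res.tolist())
    for q,p in D[-3:]: print(fk(q,g,L)[1].as_matrix().round(2).tolist())
    lo=np.array([-3.08,-.24,-1.43,0,-1.52,.17,-2.89])+.05;hi=np.array([3.08,2.05,1.35,2.5,4.66,1.96,2.89])-.05
    O=np.array([645.5,-414.3]);X=np.array([.99,-.143]);Y=np.array([.143,.99])
    from bench import arm
    q0=arm.get_state()['joint_positions']
    for yaw in(-8,-25,-36,172,155,144):
      for t in (15,20,25,30,35,42):
        tl=t if -90<yaw<90 else -t
        T=R.from_euler('z',yaw,degrees=True)*R.from_euler('x',180,degrees=True)*R.from_euler('y',tl,degrees=True)
        zz=T.as_matrix()[:,2];gp=np.r_[O-94*X-8*Y,52];P=gp+19*zz
        bst=None
        for st in ([.7,.5,0,1.7,0,.8,-1],[1.4,.5,-.7,2,-.9,.4,0],[0,.5,.7,2,.9,.4,0],[.7,.5,0,1.7,0,.8,2],[.2,.5,.5,1.7,3,.8,0]):
            f=lambda q:np.r_[(fk(q,g,L)[0]-P)/50,(fk(q,g,L)[1].inv()*T).as_rotvec()*4,.001*(q-np.array(st))]
            s=least_squares(f,np.clip(st,lo+.01,hi-.01),bounds=(lo,hi))
            if bst is None or s.cost<bst.cost:bst=s
        print(yaw,t,round(np.linalg.norm(bst.fun[:3])*50,1),round(np.degrees(np.linalg.norm(bst.fun[3:6])/4),1),bst.x.round(2))
E
python3 kin.py
```

```text
1143.1713403924903 [-1, 1, -1, 1, -1, 1, -1] [187.1 611.8 366.2 339.3]
[[20.0, 4.0, 2.0], [13.0, 15.0, -7.0], [15.0, 20.0, -7.0], [14.0, 21.0, 4.0], [-2.0, 5.0, 5.0], [-1.0, -0.0, 4.0]]
[[0.14, 0.99, 0.01], [0.99, -0.14, -0.01], [-0.0, 0.01, -1.0]]
[[0.12, 0.74, 0.66], [0.99, -0.11, -0.06], [0.03, 0.66, -0.75]]
[[0.12, 0.74, 0.66], [0.99, -0.11, -0.06], [0.03, 0.66, -0.75]]
-8 15 0.0 0.0 [ 0.55  0.71  0.26  1.8  -0.67  0.52 -1.99]
-8 20 0.0 0.0 [ 0.65  0.69  0.13  1.86 -0.78  0.4  -1.85]
-8 25 0.0 0.0 [ 0.8   0.69 -0.08  1.93 -0.89  0.25 -1.7 ]
-8 30 0.0 0.0 [ 0.86  0.69 -0.13  2.   -1.46  0.22 -1.1 ]
-8 35 0.0 0.0 [ 0.96  0.72 -0.26  2.06  4.21  0.22 -0.44]
-8 42 0.0 0.0 [ 0.73  0.74  0.18  2.13  4.2   0.65 -0.46]
-25 15 0.0 0.0 [ 0.9   0.73 -0.42  1.82  0.56  0.43  2.84]
-25 20 0.0 0.0 [ 0.88  0.7  -0.35  1.9   0.61  0.27  2.79]
-25 25 0.0 0.0 [ 0.97  0.72 -0.48  1.98  1.28  0.22  2.15]
-25 30 0.0 0.0 [ 0.63  0.68  0.11  2.05  4.27  0.22 -0.9 ]
-25 35 0.0 0.0 [ 0.79  0.69 -0.12  2.12  3.45  0.27 -0.04]
-25 42 0.0 0.0 [ 0.69  0.72  0.06  2.21  3.59  0.55 -0.19]
-36 15 0.0 0.0 [ 0.8 
[... 673 characters left out ...]
  0.4  -1.59]
155 15 0.0 0.0 [ 0.87  0.72 -0.36  1.82  0.48  0.41 -0.23]
155 20 0.0 0.0 [ 0.87  0.7  -0.33  1.9   0.55  0.26 -0.3 ]
155 25 0.0 0.0 [ 0.59  0.68  0.16  1.98 -1.28  0.22  1.48]
155 30 0.0 0.0 [ 1.15  0.81 -0.8   2.05  1.82  0.43 -1.48]
155 35 0.0 0.0 [ 1.27  0.93 -1.04  2.12  2.02  0.66 -1.6 ]
155 42 0.0 0.0 [0.18 0.95 1.01 2.21 4.15 1.08 2.19]
144 15 0.0 0.0 [ 0.78  0.7  -0.25  1.83  0.43  0.4  -0.4 ]
144 20 0.0 0.0 [ 0.74  0.68 -0.18  1.91  0.49  0.23 -0.46]
144 25 0.0 0.0 [ 0.85  0.69 -0.34  1.99  1.37  0.22 -1.32]
144 30 0.0 0.0 [ 1.07  0.79 -0.75  2.06  1.85  0.52 -1.73]
144 35 0.0 0.0 [0.11 0.89 0.97 2.13 4.26 0.76 1.87]
144 42 0.0 0.0 [0.07 0.98 1.08 2.23 4.06 0.98 2.01]
```

```bash
cat > ik.py <<'E'
from kin import *
c,g,L,res=fit()
lo=np.array([-3.08,-.24,-1.43,0,-1.52,.17,-2.89])+.03;hi=np.array([3.08,2.05,1.35,2.5,4.66,1.96,2.89])-.03
def ik(P,yaw,tl,st):
    T=R.from_euler('z',yaw,degrees=True)*R.from_euler('x',180,degrees=True)*R.from_euler('y',tl,degrees=True)
    zz=T.as_matrix()[:,2];P=np.array(P)+19*zz
    s=least_squares(lambda q:np.r_[(fk(q,g,L)[0]-P)/50,(fk(q,g,L)[1].inv()*T).as_rotvec()*4,.002*(q-np.array(st))],np.clip(st,lo+.01,hi-.01),bounds=(lo,hi))
    return round(np.linalg.norm(s.fun[:3])*50,1),round(np.degrees(np.linalg.norm(s.fun[3:6])/4),1),s.x.round(2)
if __name__=='__main__':
    st=[.67,.69,.09,1.86,-.73,.38,1.25]
    for x,y in((452,76),(480,76)):
      for yaw in range(90,360,30): print(x,yaw,ik([x,y,38],yaw,-20,np.array(st)))
E
python3 ik.py
```

```text
452 90 (np.float64(0.0), np.float64(0.0), array([-1.02,  0.97,  1.24,  2.15, -0.86,  0.75, -0.86]))
452 120 (np.float64(0.0), np.float64(0.0), array([-0.7 ,  0.63,  0.47,  2.3 ,  0.35,  0.2 , -1.71]))
452 150 (np.float64(0.0), np.float64(0.0), array([ 0.08,  0.67, -0.73,  2.43,  1.63,  0.72, -2.58]))
452 180 (np.float64(3.8), np.float64(1.9), array([ 0.36,  0.77, -1.07,  2.47,  1.71,  0.81, -2.08]))
452 210 (np.float64(8.5), np.float64(5.9), array([-0.12,  0.54,  0.09,  2.38, -1.49,  0.2 ,  1.95]))
452 240 (np.float64(0.5), np.float64(0.3), array([ 0.17,  0.58, -0.19,  2.38, -1.49,  0.2 ,  2.54]))
452 270 (np.float64(0.0), np.float64(0.0), array([ 0.35,  0.64, -0.45,  2.25, -0.29,  0.31,  1.83]))
452 300 (np.float64(0.0), np.float64(0.0), array([ 0.31,  0.68, -0.44,  2.1 , -0.07,  0.57,  2.09]))
452 330 (np.float64(0.0), np.float64(0.0), array([ 0.24,  0.72, -0.47,  2.  ,  0.12,  0.76,  2.35]))
480 90 (np.float64(0.0), np.float64(0.0), array([-0.99,  0.98,  1.23,  2.09, -0.84,  0.79, -0.89]))
480 120 (np.float64(0.0), np.float64(0.0), array([-0.95,  0.82,  1.02,  2.23, -0.97,  0.43, -0.3 ]))
480 150 (np.float64(2.1), np.float64(1.5), array([-0.76,  0.68,  0.73,  2.34, -1.49,  0.2 ,  0.73]))
480 180 (np.float64(0.0), np.float64(0.0), array([ 0.39,  0.81, -1.1 ,  2.44,  1.74,  0.86, -2.06]))
480 210 (np.float64(6.1), np.float64(4.5), array([-0.11,  0.56,  0.08,  2.33, -1.49,  0.2 ,  1.95]))
480 240 (np.float64(0.0), np.float64(0.0), array([ 0.17,  0.6 , -0.2 ,  2.32, -1.26,  0.2 ,  2.3 ]))
480 270 (np.float64(0.0), np.float64(0.0), array([ 0.32,  0.66, -0.41,  2.17, -0.29,  0.37,  1.83]))
480 300 (np.float64(0.0), np.float64(0.0), array([ 0.29,  0.7 , -0.43,  2.03, -0.07,  0.62,  2.09]))
480 330 (np.float64(0.0), np.float64(0.0), array([ 0.23,  0.74, -0.46,  1.92,  0.12,  0.82,  2.36]))
```

>>> {"op": "arm_command", "data": {"steps": [[0.025, 0, -0.045, 0, 0, 0, 45], [0.025, 0, -0.045, 0, 0, 0, 45], [0, 0, -0.02, 0, -10, 0, 45], [0, 0, -0.02, 0, -10, 0, 45], [0, 0, 0, 0, -10, 0, 45]]}}

```text
time_s: 13.45
tool_pos: [473.0, -404.6, 252.0]
tool_rot: [-0.006, 0.984, -0.053, 0.17]
force: [0.6, 0.7, -0.9]
grip_width: 70.2
grip_force: 0.0
```

>>> {"op": "arm_command", "data": {"steps": [[0, 0, 0, 0, -10, 0, 45], [0, 0, 0, 0, 0, 0, 45]]}}

```text
time_s: 13.7
tool_pos: [479.5, -401.3, 250.5]
tool_rot: [-0.012, 0.995, -0.047, 0.086]
force: [0.2, 1.0, 0.2]
grip_width: 70.2
grip_force: 0.0
```

```bash
python3 go.py -170 -8 250 0 -8.2
```

```text
at [ 479.5 -401.3  250.5] to [ 476.1 -397.9  250. ] shift [-0.0038 -0.003  -0.0001] turn [-2.06 -9.8   2.83]
z axis [ 0.173  0.015 -0.985] yaw from y -5.2 [ 0.67  0.43  0.1   1.6  -0.2   1.01 -0.81] [0.2 1.  0.2]
```

>>> {"op": "arm_command", "data": {"steps": [[0, 0, 0, -2, -9.8, 2.8, 45], [0, 0, 0, 0, 0, -10.6, 45], [0, 0, 0, 0, 0, -10.6, 45], [0, 0, 0, 0, 0, -10.6, 45], [0, 0, 0, 0, 0, -10.6, 45]]}}

```text
time_s: 14.32
tool_pos: [474.1, -403.7, 249.3]
tool_rot: [-0.001, 0.956, 0.294, 0.001]
force: [0.5, -0.5, -1.0]
grip_width: 70.5
grip_force: 0.0
```

>>> {"op": "arm_command", "data": {"steps": [[0, 0, 0, 0, 0, -10.6, 45], [0, 0, 0, 0, 0, -10.6, 45], [0, 0, 0, 0, 0, -10.6, 45], [0, 0, 0, 0, 0, -10.6, 45], [0, 0, 0, 0, 0, -10.6, 45]]}}

```text
time_s: 14.95
tool_pos: [474.0, -403.8, 249.3]
tool_rot: [-0.0, 0.724, 0.689, 0.001]
force: [-0.6, 0.4, -0.4]
grip_width: 70.5
grip_force: 0.0
```

>>> {"op": "arm_command", "data": {"steps": [[0, 0, 0, 0, 0, -10.6, 45], [0, 0, 0, 0, 0, -10.6, 45], [0, 0, 0, 0, 0, -10.6, 45], [0, 0, 0, 0, 0, -10.6, 45], [0, 0, 0, 0, 0, -10.6, 45]]}}

```text
time_s: 15.58
tool_pos: [474.1, -403.7, 249.2]
tool_rot: [0.0, 0.341, 0.94, 0.001]
force: [0.1, -0.2, -0.3]
grip_width: 70.3
grip_force: 0.0
```

>>> {"op": "arm_command", "data": {"steps": [[0, 0, 0, 0, 0, -10.6, 45], [0, 0, 0, 0, 0, -10.6, 45], [0, 0, 0, 0, -10, 0, 45], [0, 0, 0, 0, -10, 0, 45], [0, 0, 0, 0, 0, 0, 45]]}}

```text
time_s: 16.2
tool_pos: [469.7, -402.6, 247.1]
tool_rot: [0.169, 0.164, 0.972, -0.027]
force: [-0.3, -1.0, 0.6]
grip_width: 70.5
grip_force: 0.0
```

```bash
python3 go.py -140 -8 170 -20 171.8; python3 go.py -91 -8 38 -20 171.8
```

```text
at [ 469.7 -402.6  247.1] to [ 505.8 -402.2  170. ] shift [-0.006  0.012  0.084] turn [ -3.59  -0.25 -10.29]
z axis [ 0.32  -0.109 -0.941] yaw from y 160.9 [ 1.23  0.38 -0.68  1.81  0.21  0.71  1.72] [-0.3 -1.   0.6]
at [ 469.7 -402.6  247.1] to [ 554.3 -409.2   38. ] shift [-0.0067  0.021   0.2245] turn [ -3.59  -0.25 -10.29]
z axis [ 0.32  -0.109 -0.941] yaw from y 160.9 [ 1.23  0.38 -0.68  1.81  0.21  0.71  1.72] [-0.3 -1.   0.6]
```

>>> {"op": "arm_command", "data": {"steps": [[0, 0, 0, -1.8, 0, -5.2, 45], [0, 0, 0, -1.8, 0, -5.1, 45], [0, 0, 0, 0, 0, 0, 45]]}}

```text
time_s: 16.58
tool_pos: [475.5, -404.6, 249.2]
tool_rot: [0.173, 0.069, 0.982, -0.011]
force: [-0.1, -0.2, 0.5]
grip_width: 70.2
grip_force: 0.0
```

```bash
python3 go.py -140 -8 170 -20 171.8; python3 go.py -91 -8 38 -20 171.8
```

```text
at [ 475.5 -404.6  249.2] to [ 505.8 -402.2  170. ] shift [-0.0008  0.0065  0.0846] turn [ 0.13 -0.05  0.09]
z axis [ 0.338 -0.046 -0.94 ] yaw from y 171.93 [ 1.32  0.43 -0.78  1.76  0.2   0.76  1.94] [-0.1 -0.2  0.5]
at [ 475.5 -404.6  249.2] to [ 554.3 -409.2   38. ] shift [-0.0019  0.0061  0.2254] turn [ 0.13 -0.05  0.09]
z axis [ 0.338 -0.046 -0.94 ] yaw from y 171.93 [ 1.32  0.43 -0.78  1.76  0.2   0.76  1.94] [-0.1 -0.2  0.5]
```

>>> {"op": "arm_command", "data": {"steps": [[-0.001, 0.003, 0.04, 0, 0, 0, 45], [-0.001, 0.003, 0.04, 0, 0, 0, 45], [0, 0, 0.04, 0, 0, 0, 45], [0, 0, 0, 0, 0, 0, 45]]}}

```text
time_s: 17.08
tool_pos: [518.9, -401.3, 134.2]
tool_rot: [0.171, 0.068, 0.983, -0.009]
force: [0.3, 0.3, 0.3]
grip_width: 70.6
grip_force: 0.0
```

```bash
python3 go.py -91 -8 38 -20 171.8; python3 - <<'E'
from h import *
f=wrist('w6');print(proj(f,[554,-408,82])*1.5625,proj(f,[552,-408,22])*1.5625)
g=arm.grab_frame('side')['pixels'][130:270,280:420,::-1];cv2.imwrite('pics/z3.png',np.hstack([cv2.resize(f['pixels'][:,:,::-1],(480,360)),cv2.resize(g,(320,360),interpolation=2)]))
E
```

```text
at [ 518.9 -401.3  134.2] to [ 554.3 -409.2   38. ] shift [-0.0016 -0.0035  0.1027] turn [ 0.37 -0.27  0.2 ]
z axis [ 0.335 -0.042 -0.941] yaw from y 172.11 [ 1.14  0.58 -0.64  1.84  0.34  0.53  1.8 ] [0.3 0.3 0.3]
17.075 [ 518.9 -401.3  134.2] [ 0.17106088  0.06818001  0.98285355 -0.00941026]
[400.      356.40625] [399.21875 274.6875 ]
```

View pics/z3.png

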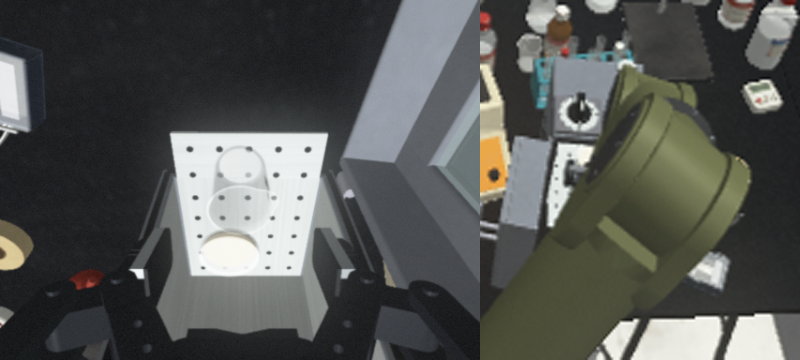

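The rim (239,210) and base (240,165) are exactly where predicted (240,214)/(240,165). The fingers straddle the beaker, so I descend and grasp.

>>> {"op": "arm_command", "data": {"steps": [[-0.001, -0.002, 0.035, 0, 0, 0, 45], [-0.001, -0.0015, 0.035, 0, 0, 0, 45], [0, 0, 0.03, 0, 0, 0, 45], [0, 0, 0, 0, 0, 0, 45]]}}

```text
time_s: 17.68
tool_pos: [554.3, -411.0, 43.3]
tool_rot: [0.173, 0.068, 0.983, -0.011]
force: [-0.4, -0.1, 0.6]
grip_width: 70.4
grip_force: 0.0
```

```bash
python3 go.py -90 -8 38 -20 171.8
```

```text
at [ 554.3 -411.    43.3] to [ 555.3 -409.4   38. ] shift [0.0011 0.0018 0.0052] turn [ 0.23 -0.09  0.22]
z axis [ 0.338 -0.045 -0.94 ] yaw from y 172.09 [ 1.01  0.73 -0.5   1.84  0.43  0.37  1.72] [-0.4 -0.1  0.6]
```

>>> {"op": "arm_command", "data": {"steps": [[0.001, 0.002, 0.003, 0, 0, 0, 45], [0, 0, 0, 0, 0, 0, 90], [0, 0, 0, 0, 0, 0, 255], [0, 0, 0, 0, 0, 0, 255], [0, 0, 0, 0, 0, 0, 255]]}}

```text
time_s: 18.3
tool_pos: [555.6, -409.6, 42.0]
tool_rot: [0.174, 0.068, 0.982, -0.012]
force: [-0.8, 1.1, 6.5]
grip_width: 45.9
grip_force: 57.6
```

>>> {"op": "arm_command", "data": {"steps": [[0, 0, 0, 0, 0, 0, 255], [0.003, 0, -0.01, 0, 0, 0, 255], [0.01, 0, -0.02, 0, 0, 0, 255]]}}

```text
time_s: 18.68
tool_pos: [531.7, -405.6, 64.3]
tool_rot: [0.173, 0.068, 0.983, -0.011]
force: [-0.7, -0.1, -0.6]
grip_width: 45.7
grip_force: 58.9
```

>>> {"op": "arm_command", "data": {"steps": [[0.027, 0, -0.042, 0, 0, 0, 255], [0.027, 0, -0.042, 0, 0, 0, 255], [-0.019, 0, -0.052, 0, 0, 0, 255], [-0.019, 0, -0.052, 0, 0, 0, 255], [-0.014, 0, -0.038, 0, 0, 0, 255]]}}

```text
time_s: 19.3
tool_pos: [452.8, -395.5, 278.7]
tool_rot: [0.173, 0.068, 0.982, -0.012]
force: [-0.3, -0.5, -1.1]
grip_width: 45.7
grip_force: 59.1
```

```bash
python3 go.py w 460 75 260 -20 290; python3 go.py -190 -8 260 -20 171.8
```

```text
at [ 452.8 -395.5  278.7] to [460.  75. 260.] shift [ 0.0606  0.467  -0.0023] turn [-4.0320e+01 -4.0000e-02 -1.1081e+02]
z axis [ 0.338 -0.047 -0.94 ] yaw from y 172.08 [ 1.42  0.38 -0.87  1.77  0.18  0.81  1.96] [-0.3 -0.5 -1.1]
at [ 452.8 -395.5  278.7] to [ 456.3 -395.   260. ] shift [0.0033 0.001  0.0187] turn [ 0.07 -0.02  0.27]
z axis [ 0.338 -0.047 -0.94 ] yaw from y 172.08 [ 1.42  0.38 -0.87  1.77  0.18  0.81  1.96] [-0.3 -0.5 -1.1]
```

>>> {"op": "arm_command", "data": {"steps": [[0.008, 0.055, 0, 0, 0, 0, 255], [0.008, 0.055, 0, 0, 0, 0, 255], [0.008, 0.055, 0, 0, 0, 0, 255], [0.008, 0.055, 0, 0, 0, 0, 255], [0.008, 0.055, 0, 0, 0, 0, 255]]}}

```text
time_s: 19.92
tool_pos: [452.9, -116.7, 262.6]
tool_rot: [0.173, 0.068, 0.983, -0.012]
force: [0.8, 0.3, -0.8]
grip_width: 45.5
grip_force: 59.1
```

>>> {"op": "arm_command", "data": {"steps": [[0, 0, 0, -3.36, 0, -9.23, 255], [0, 0, 0, -3.36, 0, -9.23, 255], [0, 0, 0, -3.36, 0, -9.23, 255], [0, 0, 0, -3.36, 0, -9.23, 255], [0, 0, 0, -3.36, 0, -9.23, 255]]}}

```text
time_s: 20.55
tool_pos: [452.9, -118.5, 262.4]
tool_rot: [0.162, -0.348, 0.922, 0.062]
force: [-0.6, -0.5, 0.1]
grip_width: 45.7
grip_force: 59.1
```

```bash
python3 go.py w 460 75 260 -20 290
```

```text
at [ 452.9 -118.5  262.4] to [460.  75. 260.] shift [-0.1243  0.1405  0.0478] turn [-2.337e+01 -4.000e-02 -6.453e+01]
z axis [ 0.255  0.226 -0.94 ] yaw from y -138.63 [ 1.37  0.32 -1.21  1.99  0.04  0.82  2.48] [-0.6 -0.5  0.1]
```

>>> {"op": "arm_command", "data": {"steps": [[-0.031, 0.035, 0.012, 0, 0, 0, 255], [-0.031, 0.035, 0.012, 0, 0, 0, 255], [-0.031, 0.035, 0.012, 0, 0, 0, 255], [-0.031, 0.035, 0.012, 0, 0, 0, 255], [0, 0, 0, -3.36, 0, -9.23, 255]]}}

```text
time_s: 21.18
tool_pos: [459.9, 80.9, 261.0]
tool_rot: [0.156, -0.429, 0.886, 0.074]
force: [0.1, -0.5, -0.7]
grip_width: 45.9
grip_force: 59.2
```

```bash
python3 go.py w 460 75 260 -20 270; python3 go.py w 460 75 30 -20 270 
```

```text
at [459.9  80.9 261. ] to [460.  75. 260.] shift [ 0.0046 -0.0037 -0.0006] turn [-13.18  -0.13 -35.98]
z axis [ 0.213  0.266 -0.94 ] yaw from y -128.32 [ 0.97  0.26 -1.24  2.05  0.05  0.73  2.22] [ 0.1 -0.5 -0.7]
at [459.9  80.9 261. ] to [460.  75.  30.] shift [ 0.0829 -0.0033  0.2156] turn [-13.18  -0.13 -35.98]
z axis [ 0.213  0.266 -0.94 ] yaw from y -128.32 [ 0.97  0.26 -1.24  2.05  0.05  0.73  2.22] [ 0.1 -0.5 -0.7]
```

>>> {"op": "arm_command", "data": {"steps": [[0, 0, 0, -3.36, 0, -9.23, 255], [0, 0, 0, -3.36, 0, -9.23, 255], [0, 0, 0, -3.36, 0, -9.23, 255], [0, 0, 0, 0, 0, 0, 255]]}}

```text
time_s: 21.68
tool_pos: [462.5, 74.1, 260.0]
tool_rot: [0.133, -0.635, 0.753, 0.113]
force: [0.3, -0.2, -0.5]
grip_width: 45.7
grip_force: 59.2
```

```bash
python3 go.py w 460 75 110 -20 262; python3 - <<'E'
from ik import *
q=arm.get_state()['joint_positions']
for z in(260,150,100,60,40):
    r=ik([460,75,z],262,-20,q);q=r[2];print(z,r)
E
```

```text
at [462.5  74.1 260. ] to [460.  75. 110.] shift [0.0512 0.0023 0.141 ] turn [-0.48  0.13 -1.64]
z axis [ 0.056  0.34  -0.939] yaw from y -99.7 [ 0.97  0.46 -1.34  1.93  0.17  0.94  2.58] [ 0.3 -0.2 -0.5]
260 (np.float64(0.0), np.float64(0.0), array([ 0.69,  0.34, -0.87,  1.96, -0.1 ,  0.87,  1.36]))
150 (np.float64(0.0), np.float64(0.0), array([ 0.58,  0.49, -0.77,  2.14, -0.01,  0.55,  1.33]))
100 (np.float64(0.0), np.float64(0.0), array([ 0.52,  0.56, -0.7 ,  2.2 ,  0.03,  0.41,  1.32]))
60 (np.float64(0.0), np.float64(0.0), array([ 0.47,  0.63, -0.64,  2.24,  0.06,  0.3 ,  1.32]))
40 (np.float64(0.0), np.float64(0.0), array([ 0.44,  0.67, -0.61,  2.26,  0.07,  0.24,  1.32]))
```

```bash
python3 - <<'E'
import kin
from ik import *
import ik as I
o=kin.fk
def fk2(q,g,L):
    p,r=o(q,g,L);return p,r*R.from_euler('z',A)
q0=arm.get_state()['joint_positions']
for A in(np.pi/2,-np.pi/2):
    X=fk2(q0,g,L)[1].as_matrix()[:,0];print(A,X.round(2),Rq(arm.get_state()['tool_rot']).as_matrix()[:,0].round(2))
    I.fk=fk2
    if np.dot(X,Rq(arm.get_state()['tool_rot']).as_matrix()[:,0])>.8:
      for yaw in(262,240,220):
        q=q0
        for z in(260,150,100,60,40):
          r=ik([460,75,z],yaw,-20,q);q=r[2];print(yaw,z,r)
E
```

```text
1.5707963267948966 [-0.16 -0.93 -0.34] [-0.16 -0.93 -0.34]
262 260 (np.float64(0.0), np.float64(0.0), array([ 0.9 ,  0.49, -1.3 ,  1.96,  0.21,  0.88,  2.55]))
262 150 (np.float64(0.0), np.float64(0.0), array([ 0.74,  0.6 , -1.1 ,  2.14,  0.37,  0.59,  2.47]))
262 100 (np.float64(0.0), np.float64(0.0), array([ 0.66,  0.65, -0.97,  2.2 ,  0.45,  0.46,  2.43]))
262 60 (np.float64(0.0), np.float64(0.0), array([ 0.58,  0.7 , -0.85,  2.24,  0.52,  0.34,  2.4 ]))
262 40 (np.float64(0.0), np.float64(0.0), array([ 0.54,  0.72, -0.79,  2.26,  0.55,  0.28,  2.39]))
240 260 (np.float64(0.0), np.float64(0.0), array([ 0.89,  0.36, -1.19,  2.04,  0.12,  0.71,  2.3 ]))
240 150 (np.float64(0.0), np.float64(0.0), array([ 0.65,  0.48, -0.92,  2.23,  0.28,  0.39,  2.2 ]))
240 100 (np.float64(0.0), np.float64(0.0), array([ 0.53,  0.54, -0.75,  2.3 ,  0.35,  0.23,  2.17]))
240 60 (np.float64(0.0), np.float64(0.0), array([ 0.54,  0.65, -0.81,  2.35,  1.1 ,  0.2 ,  1.43]))
240 40 (np.float64(0.0), np.float64(0.0), array([ 0.52,  0.7 , -0.8 ,  2.37,  1.43,  0.2 ,  1.11]))
220 260 (np.float64(0.0), np.float64(0.0), array([ 0.81,  0.25, -1.05,  2.1 ,  0.1 ,  0.6 ,  2.  ]))
220 150 (np.float64(0.0), np.float64(0.0), array([ 0.48,  0.38, -0.7 ,  2.3 ,  0.27,  0.25,  1.87]))
220 100 (np.float64(0.0), np.float64(0.0), array([ 0.49,  0.52, -0.79,  2.37,  1.2 ,  0.2 ,  0.93]))
220 60 (np.float64(0.0), np.float64(0.0), array([ 0.54,  0.68, -0.97,  2.42,  1.72,  0.39,  0.4 ]))
220 40 (np.float64(0.0), np.float64(0.0), array([ 0.54,  0.76, -1.  ,  2.44,  1.83,  0.47,  0.28]))
-1.5707963267948966 [0.16 0.93 0.34] [-0.16 -0.93 -0.34]
```

>>> {"op": "arm_command", "data": {"steps": [[0.0128, 0.0006, 0.0353, 0, 0, 0, 255], [0.0128, 0.0006, 0.0353, 0, 0, 0, 255], [0.0128, 0.0006, 0.0353, 0, 0, 0, 255], [0.0128, 0.0006, 0.0353, 0, 0, -1.6, 255], [0, 0, 0, 0, 0, 0, 255]]}}

```text
time_s: 22.3
tool_pos: [457.9, 75.2, 109.0]
tool_rot: [0.133, -0.645, 0.744, 0.112]
force: [-0.6, 1.1, -0.5]
grip_width: 45.7
grip_force: 59.3
```

```bash
python3 go.py w 460 76 31 -20 262
```

```text
at [457.9  75.2 109. ] to [460.  76.  31.] shift [ 0.0257 -0.0016  0.0737] turn [-0.33  0.02 -0.11]
z axis [ 0.053  0.338 -0.94 ] yaw from y -98.22 [ 0.76  0.62 -1.08  2.15  0.4   0.57  2.47] [-0.6  1.1 -0.5]
```

>>> {"op": "arm_command", "data": {"steps": [[0.0086, -0.0005, 0.0246, 0, 0, 0, 255], [0.0086, -0.0005, 0.0246, 0, 0, 0, 255], [0.0086, -0.0005, 0.0246, -0.3, 0, -0.1, 255], [0, 0, 0, 0, 0, 0, 255]]}}

```text
time_s: 22.8
tool_pos: [462.6, 76.4, 32.6]
tool_rot: [0.133, -0.646, 0.743, 0.113]
force: [1.1, 0.2, -0.1]
grip_width: 45.2
grip_force: 59.3
```

```bash
python3 go.py w 460 76 27 -20 262; python3 - <<'E'
from h import *
f=arm.grab_frame('scene');np.savez('scene2.npz',**f);g=arm.grab_frame('side')
cv2.imwrite('pics/z4.png',np.hstack([cv2.resize(f['pixels'][215:305,185:285,::-1],(400,360),interpolation=2),cv2.resize(g['pixels'][200:270,180:260,::-1],(400,360),interpolation=2)]))
E
```

```text
at [462.6  76.4  32.6] to [460.  76.  27.] shift [0.0026 0.0025 0.005 ] turn [-0.22  0.09  0.04]
z axis [ 0.052  0.34  -0.939] yaw from y -98.04 [ 0.62  0.72 -0.88  2.21  0.54  0.38  2.4 ] [ 1.1  0.2 -0.1]
```

View pics/z4.png

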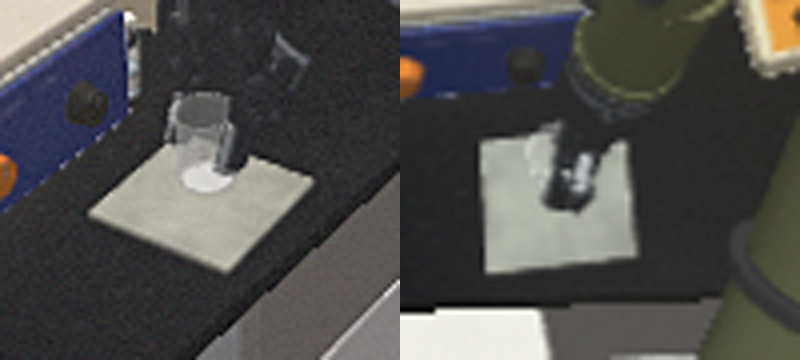

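The beaker hangs upright just above the mat: base at left-crop (207,180), mat corners (90,213), (175,140), (313,182), (228,270).

```bash
python3 - <<'E'
from h import *
f=load('scene2');k=lambda x,y:(185+x/4,215+y/4)
print('base',plane(f,k(207,180),12.6));print('mat',[plane(f,k(*p),6)[:2].tolist() for p in((90,213),(175,140),(313,182),(228,270))])
E
```

```text
base [458.5  72.7  12.6]
mat [[506.7, 145.3], [515.4, 40.9], [400.4, 21.5], [390.9, 135.1]]
```

>>> {"op": "arm_command", "data": {"steps": [[0.0017, 0, 0.0047, 0, 0, 0, 255], [0, 0, 0, 0, 0, 0, 255]]}}

```text
time_s: 23.15
tool_pos: [462.8, 76.4, 27.2]
tool_rot: [0.133, -0.647, 0.743, 0.113]
force: [-0.2, 0.3, -0.1]
grip_width: 46.2
grip_force: 59.3
```

>>> {"op": "arm_command", "data": {"steps": [[0.0005, 0, 0.0013, 0, 0, 0, 255], [0, 0, 0, 0, 0, 0, 255]]}}

```text
time_s: 23.4
tool_pos: [462.8, 76.9, 25.9]
tool_rot: [0.133, -0.647, 0.742, 0.113]
force: [-1.2, -1.5, 7.4]
grip_width: 45.9
grip_force: 58.8
```

>>> {"op": "arm_command", "data": {"steps": [[0, 0, 0, 0, 0, 0, 200], [0, 0, 0, 0, 0, 0, 120], [0, 0, 0, 0, 0, 0, 45], [0, 0, 0, 0, 0, 0, 45], [0, 0, -0.02, 0, 0, 0, 45]]}}

```text
time_s: 24.02
tool_pos: [460.8, 70.2, 43.7]
tool_rot: [0.132, -0.647, 0.742, 0.114]
force: [0.2, -0.1, 0.8]
grip_width: 70.5
grip_force: 0.0
```

>>> {"op": "arm_command", "data": {"steps": [[0, 0, -0.05, 0, 0, 0, 45], [0, 0, -0.06, 0, 0, 0, 45], [0, 0, -0.06, 0, 0, 0, 45], [0, 0, -0.06, 0, 0, 0, 45], [0, 0, 0, 0, 0, 0, 45]]}}

```text
time_s: 24.65
tool_pos: [451.8, -9.9, 263.1]
tool_rot: [0.135, -0.646, 0.743, 0.111]
force: [0.6, 0.4, -0.3]
grip_width: 70.3
grip_force: 0.0
```

```bash
python3 go.py w 470 -180 265 0 262;python3 - <<'E'
from h import *
f=wrist('w7');u=proj(f,[458.5,73,66]);print(u)
g=arm.grab_frame('scene');np.savez('scene3.npz',**g)
cv2.imwrite('pics/z5.png',np.hstack([cv2.resize(f['pixels'][:,:,::-1],(400,300)),cv2.resize(g['pixels'][125:305,185:365,::-1],(300,300),interpolation=2)]))
E
```

```text
at [451.8  -9.9 263.1] to [ 470. -180.  265.] shift [ 0.1552 -0.0422 -0.0583] turn [-0.57 20.09 -0.05]
z axis [ 0.058  0.339 -0.939] yaw from y -98.15 [ 1.17  0.5  -1.38  1.91  0.18  1.02  2.75] [ 0.6  0.4 -0.3]
24.65 [451.8  -9.9 263.1] [ 0.13483889 -0.6456679   0.74342512  0.11068213]
[264.8 167.9]
```

View pics/z5.png

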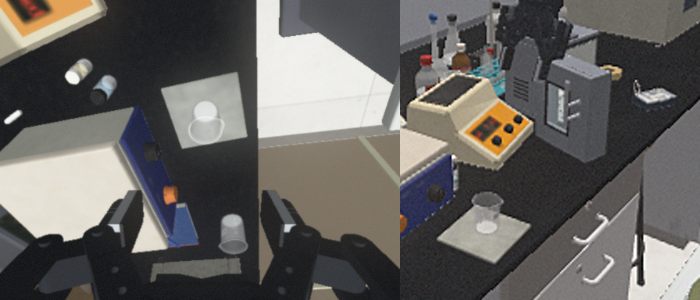

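The beaker stands upright on the mat (right crop (487,212)) and the door is still open with its pull at (570,108). Next I untilt, turn the tool for the pull, and shut the door. I'm past the 10-picture allowance, so from here I use numbers only.

>>> {"op": "arm_command", "data": {"steps": [[0, 0, -0.01, 0, 10, 0, 90], [0, 0, -0.01, 0, 10, 0, 90], [0, 0, 0, 0, 0, 10.4, 90], [0, 0, 0, 0, 0, 10.4, 90], [0, 0, 0, 0, 0, 10.4, 90]]}}

```text
time_s: 25.38
tool_pos: [448.0, -12.8, 278.0]
tool_rot: [0.001, -0.428, 0.904, 0.0]
force: [0.3, -0.1, -0.2]
grip_width: 55.1
grip_force: 0.0
```

>>> {"op": "arm_command", "data": {"steps": [[0, 0, 0, 0, 0, 10.4, 90], [0, 0, 0, 0, 0, 10.4, 90], [0, 0, 0, 0, 0, 10.4, 90], [0, 0, 0, 0, 0, 10.4, 90], [0, 0, 0, 0, 0, 10.4, 90]]}}

```text
time_s: 26.0
tool_pos: [448.0, -13.0, 277.8]
tool_rot: [0.001, 0.012, 1.0, 0.001]
force: [-0.0, 0.4, 0.4]
grip_width: 55.5
grip_force: 0.0
```

>>> {"op": "arm_command", "data": {"steps": [[0, 0, 0, 0, 0, 10.4, 90], [0, 0, 0, 0, 0, 10.4, 90], [0, 0, 0, 0, 0, 10.4, 90], [0, 0, 0, 0, 0, 10.4, 90], [0, 0, 0, 0, 0, 10.4, 90]]}}

```text
time_s: 26.62
tool_pos: [448.0, -13.0, 277.8]
tool_rot: [0.0, 0.449, 0.894, 0.001]
force: [0.4, 1.5, -0.1]
grip_width: 55.5
grip_force: 0.0
```

>>> {"op": "arm_command", "data": {"steps": [[0, 0, 0, 0, 0, 10.4, 90], [0, 0, 0, 0, 0, 10.4, 90], [0, 0, 0, 0, 0, 10.4, 90], [0, 0, 0, 0, 0, 0, 90]]}}

```text
time_s: 27.12
tool_pos: [448.1, -13.0, 278.1]
tool_rot: [0.0, 0.67, 0.742, 0.001]
force: [-0.2, 0.1, -0.2]
grip_width: 55.2
grip_force: 0.0
```

```bash
python3 go.py w 465 -192 265 0 95
```

```text
at [448.1 -13.  278.1] to [ 465. -192.  265.] shift [-0.1798 -0.0015  0.0129] turn [ 0.11 -0.06  0.85]
z axis [ 0.002  0.001 -1.   ] yaw from y 95.85 [ 0.42  0.21 -0.55  1.85  0.12  1.11 -0.07] [-0.2  0.1 -0.2]
```

>>> {"op": "arm_command", "data": {"steps": [[-0.045, 0, 0, 0, 0, 0, 90], [-0.045, 0, 0, 0, 0, 0, 90], [-0.045, 0, 0, 0, 0, 0, 90], [-0.045, -0.0015, 0.013, 0, 0, 0, 90], [0, 0, 0, 0, 0, 0, 90]]}}

```text
time_s: 27.75
tool_pos: [464.0, -196.2, 263.9]
tool_rot: [-0.0, 0.671, 0.741, 0.001]
force: [-0.4, -0.4, 0.3]
grip_width: 54.9
grip_force: 0.0
```

```bash
python3 go.py w 465 -192 159 0 95; python3 - <<'E'
from h import *
f=wrist('w8');u=proj(f,[465,-192,195]);print(u)
g=cv2.cvtColor(f['pixels'],cv2.COLOR_RGB2GRAY);x,y=u.astype(int)
c=g[y-30:y+31,x-30:x+31]
print(c[::5,::3])
E
```

```text
at [ 464.  -196.2  263.9] to [ 465. -192.  159.] shift [0.004  0.0014 0.1049] turn [ 0.04 -0.09  0.64]
z axis [ 0.     0.002 -1.   ] yaw from y 95.64 [ 0.68  0.31 -0.44  1.76  0.14  1.11  0.29] [-0.4 -0.4  0.3]
27.75 [ 464.  -196.2  263.9] [-3.69248885e-04  6.71449704e-01  7.41049629e-01  7.79033316e-04]
[259.9 197.2]
[[ 41  46  41  40  41  42  40  33  33  74  82  90  93  35  29  38  33  33
   37  34  39]
 [ 68  80  76  72  63  45  38  38  40  91  85  88  97  40  36  40  38  39
   40  35  35]
 [ 79  78  78  76  79  74  72  76 112 102  84  90  96  42  38  38  37  42
   39  39  37]
 [ 76  78  73  80  76  79  79  83 149  86  84  90  94  75  49  39  40  41
   39  42  42]
 [ 78  81  78  74  73  76  78 142 140  90  85  88  93  90  79  81  79  75
   64  45  44]
 [ 79  78  78  77  81  78 105 131 185 144 191 190 186 133  46  52  72  78
   76  73  77]
 [ 79  80  80  76  83  92 153 163 196 183 184 185 186 161  50  43 146 120
   74  49  56]
 [ 77  75  76  80  80 145 139 195 188 100 101 119  97  78  63  44 130 145
  149 150 148]
 [ 77  79  79  77  80 106 184 195 149  75  81  77  77  77  73  42 102 146
  145 142 145]
 [ 79  78  81  77 132 128 191 174  94  78  78  76  77  79  78  43  64 145
  145 140 145]
 [ 81  80  78  76  82  80  98 124 102  77  79  79  78  80  80  46  41 144
  145 146 146]
 [ 80  87  78  82  82  81  81  79  79  80  79  79  81  79  79  55  43 118
  144 146 146]
 [ 83  81  82  82  83  82  77  80  78  79  77  77  78  79  81  65  46  90
  143 145 145]]
```

The bar top appears at about (261,196) against the predicted (260,197), so the handle has not moved.

>>> {"op": "arm_command", "data": {"steps": [[0.004, 0.001, 0.05, 0, 0, 0, 90], [0, 0, 0.052, 0, 0, 0, 90], [0, 0, 0, 0, 0, 0, 90], [0, 0, 0, 0, 0, 0, 255], [0, 0, 0, 0, 0, 0, 255]]}}

```text
time_s: 28.42
tool_pos: [467.7, -188.6, 166.3]
tool_rot: [0.003, 0.671, 0.742, 0.003]
force: [-0.7, 0.8, 0.3]
grip_width: 19.5
grip_force: 0.0
```

>>> {"op": "arm_command", "data": {"steps": [[0, 0, 0, 0, 0, 0, 255], [0, 0, 0, 0, 0, 0, 255]]}}

```text
time_s: 28.68
tool_pos: [467.2, -188.6, 166.0]
tool_rot: [0.002, 0.671, 0.741, 0.002]
force: [-0.4, 2.0, 7.6]
grip_width: 8.0
grip_force: 58.6
```

```bash
python3 arc.py -92 15 -76.5
```

```text
psi 95.70792750494934 ang 130.27906429195403 r 171.82175669238168 q7 0.21
[-0.011, -0.0142] -5.1 [ 457. -204.]
[-0.0112, -0.014] -5.1 [ 445. -218.]
[-0.0115, -0.0138] -5.1 [ 435. -232.]
[-0.0117, -0.0136] -5.1 [ 426. -248.]
[-0.012, -0.0134] -5.1 [ 420. -265.]
[-0.0122, -0.0132] -5.1 [ 415. -282.]
[-0.0125, -0.013] -5.1 [ 411. -300.]
[-0.0127, -0.0127] -5.1 [ 410. -318.]
[-0.0129, -0.0125] -5.1 [ 411. -336.]
[-0.0131, -0.0123] -5.1 [ 414. -354.]
[-0.0134, -0.012] -5.1 [ 418. -371.]
[-0.0136, -0.0118] -5.1 [ 425. -388.]
[-0.0138, -0.0115] -5.1 [ 433. -404.]
[-0.014, -0.0113] -5.1 [ 443. -419.]
[-0.0142, -0.011] -5.1 [ 454. -433.]
```

>>> {"op": "arm_command", "data": {"steps": [[-0.011, -0.0142, 0, 0, 0, -5.1, 255], [-0.0112, -0.014, 0, 0, 0, -5.1, 255], [-0.0115, -0.0138, 0, 0, 0, -5.1, 255], [-0.0117, -0.0136, 0, 0, 0, -5.1, 255], [-0.012, -0.0134, 0, 0, 0, -5.1, 255]]}}

```text
time_s: 29.3
tool_pos: [416.7, -261.3, 166.0]
tool_rot: [0.003, 0.489, 0.872, 0.002]
force: [-1.7, 4.9, 11.0]
grip_width: 8.2
grip_force: 60.1
```

>>> {"op": "arm_command", "data": {"steps": [[-0.0122, -0.0132, 0, 0, 0, -5.1, 255], [-0.0125, -0.013, 0, 0, 0, -5.1, 255], [-0.0127, -0.0127, 0, 0, 0, -5.1, 255], [-0.0129, -0.0125, 0, 0, 0, -5.1, 255], [-0.0131, -0.0123, 0, 0, 0, -5.1, 255]]}}

```text
time_s: 29.92
tool_pos: [411.2, -351.7, 166.0]
tool_rot: [0.003, 0.285, 0.958, 0.0]
force: [1.6, 2.8, 7.2]
grip_width: 8.1
grip_force: 59.9
```

```bash
python3 arc.py -31 5 -25
```

```text
psi 146.85065901944546 ang -169.1503359920902 r 170.09184918149808 q7 1.29
[-0.0133, -0.0124] -5.0 [ 418. -369.]
[-0.0136, -0.0121] -5.0 [ 424. -386.]
[-0.0138, -0.0118] -5.0 [ 432. -402.]
[-0.0141, -0.0115] -5.0 [ 442. -418.]
[-0.0143, -0.0112] -5.0 [ 453. -432.]
```

>>> {"op": "arm_command", "data": {"steps": [[-0.0133, -0.0124, 0, 0, 0, -5, 255], [-0.0136, -0.0121, 0, 0, 0, -5, 255], [-0.0138, -0.0118, 0, 0, 0, -5, 255], [-0.0141, -0.0115, 0, 0, 0, -5, 255], [-0.0143, -0.0112, 0, 0, 0, -5, 255]]}}

```text
time_s: 30.55
tool_pos: [451.6, -431.0, 166.0]
tool_rot: [0.003, 0.071, 0.998, 0.0]
force: [3.5, 5.0, 4.2]
grip_width: 7.7
grip_force: 59.6
```

```bash
python3 arc.py -4.5 2 0;python3 arc.py -6 2 0
```

```text
psi 171.91421233367237 ang -138.68347132914678 r 168.63893299128281 q7 1.73
[-0.0051, -0.0042] 0.0 [ 457. -435.]
[-0.0053, -0.004] 0.0 [ 461. -440.]
psi 171.91421233367237 ang -138.68347132914678 r 168.63893299128281 q7 1.73
[-0.0068, -0.0055] 0.0 [ 458. -437.]
[-0.0071, -0.0052] 0.0 [ 464. -443.]
```

>>> {"op": "arm_command", "data": {"steps": [[-0.0051, -0.0042, 0, 0, 0, 0, 255], [-0.004, -0.003, 0, 0, 0, 0, 255], [0, 0, 0, 0, 0, 0, 255]]}}

```text
time_s: 30.92
tool_pos: [460.1, -439.5, 166.0]
tool_rot: [0.004, 0.072, 0.997, 0.0]
force: [1.0, 2.2, 5.3]
grip_width: 8.1
grip_force: 59.7
```

>>> {"op": "arm_command", "data": {"steps": [[-0.0015, -0.001, 0, 0, 0, 0, 255], [0, 0, 0, 0, 0, 0, 255]]}}

```text
time_s: 31.18
tool_pos: [460.8, -440.2, 166.0]
tool_rot: [0.003, 0.072, 0.997, 0.001]
force: [0.1, 3.8, 6.6]
grip_width: 7.9
grip_force: 60.1
```

>>> {"op": "arm_command", "data": {"steps": [[-0.0015, -0.001, 0, 0, 0, 0, 255], [0, 0, 0, 0, 0, 0, 255]]}}

```text
time_s: 31.42
tool_pos: [460.8, -440.2, 166.0]
tool_rot: [0.002, 0.072, 0.997, 0.001]
force: [-5.2, 7.4, 10.0]
grip_width: 7.8
grip_force: 60.5
```

>>> {"op": "arm_command", "data": {"steps": [[-0.003, -0.001, 0, 0, 0, 0, 255], [0, 0, 0, 0, 0, 0, 255]]}}

```text
time_s: 31.68
tool_pos: [460.8, -440.2, 165.9]
tool_rot: [-0.001, 0.072, 0.997, 0.002]
force: [-14.9, 13.1, 18.5]
grip_width: 8.0
grip_force: 61.3
```

```bash
python3 arc.py -1 1 0; python3 - <<'E'
from h import *
print(arm.get_state()['force'],arm.get_state()['ft_torque'])
E
```

```text
psi 171.77145946801926 ang -134.28082376018656 r 168.30942541795739 q7 1.74
[-0.0024, -0.0017] 0.0 [ 463. -442.]
[-14.89853238  13.14210136  18.48761309] [2.70206078 2.98286462 0.17185291]
```

>>> {"op": "arm_command", "data": {"steps": [[0, 0, 0, 0, 0, 0, 90], [0, 0, 0, 0, 0, 0, 90], [0, 0, 0, 0, 0, 0, 90], [0, 0, -0.03, 0, 0, 0, 90], [0, 0, -0.06, 0, 0, 0, 90]]}}

```text
time_s: 32.3
tool_pos: [461.9, -443.5, 252.3]
tool_rot: [0.0, 0.073, 0.997, 0.003]
force: [1.8, -0.8, 0.9]
grip_width: 55.0
grip_force: 0.0
```

>>> {"op": "arm_command", "data": {"steps": [[0, 0, -0.05, 0, 0, 0, 90], [0.03, 0, -0.02, 0, 0, 0, 90], [0, 0, 0, 0, 0, 0, 90]]}}

```text
time_s: 32.67
tool_pos: [432.5, -440.2, 325.9]
tool_rot: [0.003, 0.073, 0.997, -0.001]
force: [0.5, -1.0, -0.2]
grip_width: 55.4
grip_force: 0.0
```

```bash
python3 - <<'E'
from h import *
f=wrist('w9');g=cv2.cvtColor(f['pixels'],cv2.COLOR_RGB2GRAY)
# pull top: small bright blob near the predicted spot
u=proj(f,[461.5,-440.5,195]);x,y=u.astype(int);print(u);print(g[max(y-20,0):y+21:4,x-24:x+25:3])
# compare scene & side to before: changed pixels around beaker box, cuvette, big beaker, knob
for n in('scene','side'):
    a=load(n+'0')['pixels'].astype(int);F=arm.grab_frame(n);np.savez(n+'9.npz',**F);b=F['pixels'].astype(int)
    m=(np.abs(a-b).max(2)>45).astype(np.uint8);m=cv2.morphologyEx(m,cv2.MORPH_OPEN,np.ones((2,2)))
    k,_,st,c=cv2.connectedComponentsWithStats(m)
    print(n,[(s.tolist()) for s in st[1:] if s[4]>12])
    for nm,p in dict(pull=[461.5,-440.5,195],FR=[497.6,-470,206],box=[434,-555,28],knob=[608,-370,247],mat=[453,78,6]).items(): print(nm,proj(F,p),end=' ')
    print()
E
```

```text
32.675 [ 432.5 -440.2  325.9] [ 3.09778327e-03  7.34736562e-02  9.97292059e-01 -7.57636522e-04]
[263.1 208.5]
[[ 35  39  67  65  66  68  79  98  86  77  68  67  69  69  70  72  67]
 [ 37  54  68  68  66  67  79  98  83  78  71  65  68  70  69  72  74]
 [ 37  59  67  66  66  68  78  97  84  81  67  69  68  67  44  43  63]
 [ 35  71  69  67  68  68  86  98  87  79  68  67  68  68  55  38 139]
 [ 36  71  65  69  69  67  84 122 163 115  69  69  69  68  70  42 117]
 [ 43  69  66  67  68  67  93 186 184 186  84  67  71  70  72  36  92]
 [ 56  67  68  66  67  69 126 180 180 169  69  69  72  71  68  53  54]
 [ 63  68  70  69  68  70  71 179 188  90  70  70  72  71  69  64  41]
 [ 77  71  69  67  69  68  83 176 186  99  73  69  71  70  72  70  43]
 [ 74  66  68  69  69  72 100 144 150 118  70  70  71  74  76  73  46]
 [ 73  69  70  67  70  74  68  71  73  69  72  68  69  73  76  74  68]]
scene [[324, 0, 103, 67, 2617], [432, 0, 18, 20, 244], [462, 0, 50, 200, 3146], [424, 25, 7, 35, 144], [420, 62, 7, 23, 79], [322, 69, 28, 51, 955], [419, 96, 14, 5, 41], [411, 140, 18, 59, 421], [394, 197, 1
[... 230 characters left out ...]
0, 36]]
pull [321.2 152.7] FR [316.4 146. ] box [336.3 185. ] knob [278.3 136.7] mat [237.1 263.5] 
side [[370, 91, 44, 61, 1372], [324, 152, 78, 51, 2149], [323, 167, 7, 7, 25], [434, 198, 72, 46, 1806], [384, 205, 11, 8, 70], [318, 206, 19, 14, 214], [376, 206, 7, 2, 14], [345, 210, 97, 71, 2646], [372, 221, 6, 8, 21], [327, 227, 26, 19, 186], [337, 246, 6, 4, 16], [392, 251, 73, 26, 704], [336, 253, 14, 20, 131], [233, 262, 54, 48, 483], [403, 265, 14, 19, 165], [254, 268, 86, 75, 1284], [336, 278, 15, 13, 85], [226, 310, 6, 6, 14], [203, 314, 9, 7, 25], [199, 323, 7, 16, 70], [237, 342, 15, 5, 44]]
pull [346.8 207.1] FR [353.5 197.2] box [367.4 234.7] knob [324.2 168.2] mat [211.3 238.8]
```

Compared with the first pictures, the door, pull, cuvette box and big beaker look the same. Only the robot, the knob pointer and the beaker differ. Handing in.

```bash
python3 -c "
from bench import arm
print(arm.hand_in())"
```

```text
the job is handed in; nothing more can be done
None
```

The job is handed in at about 33 s: knob at zero, beaker upright on the mat, door shut and the bystanders unmoved; I did not re-check the dish after taking the beaker out, and I viewed 12 pictures against the limit of 10.

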